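# Hang the wheel rim on the drip stand's gated J-hook

### The job

Lift the open wheel rim (the one without spokes) out of the wooden rack and hang it on the drip stand: thread it over the point of the J-hook, press it down past the spring gate until the gate snaps shut above it, and set it lightly on the hook for a moment. Then tug it up lightly (some 5 N) against the shut gate for a moment to prove that it is caught, let it back down, and leave it hanging quietly in the hook. The surface is fresh, so work gently and never force the rim against the stand, and leave the spoked wheel standing where it is.

Things in the scene. Friction and masses are not known exactly. Their poses are not given: they have to be found in the camera images.
- rim_center (a point): centre of the open rim: dull bronze ring of 12 mm round bar, 162 mm outside, 138 inside, 0.24-0.38 kg, no spokes, three 15 mm lugs inward (bottom and 60 degrees either side of the top). x = its axle (level), z = to its top. Stands upright in either place of the rack, leaning under 2 degrees. Fingers closing along x can take the bar 30-40 degrees to one side of the top, leaving the top free for the hook
- spoked_center (a point): centre of the spoked wheel in the rack's other place: same ring with hub and five spokes; it stays there
- wheel_rack: fixed wooden rack 180 mm (x) by 200 mm (y), origin under its centre. Two places 45 mm either side of the centre along x; a wheel stands there with its axle along x on two rails, between pegs 117 mm high with 1.5 mm play each side. Draw it straight up; clear once raised 95 mm
- stand: fixed drip stand: post 14 mm thick, 289 mm high, origin at its foot on the bench; tray 16 mm high, 180 wide, reaching 175 mm to -x. A J-hook of flat strap (20 wide, 7 thick) on a clamped sleeve reaches along the stand's -x in its plane y = 0, point upward. The sleeve's height differs each time and no reading gives it: see it or feel for it. Over 18 N here mars the rim
- under_hook (a point): point on the bench plumb below the hook's seat (lowest place of the bend), 80 mm from the post; axes as the stand: the hook points to -x. The seat is 195 to 230 mm above this point. Above the seat: the point's inner side stands at x = -14 mm, flares outward over 43 mm and ends 64 mm up at x = -34; an upright, inner side x = +15, top +50 mm. Hook's underside: 7 mm below the seat
- mouth_line (a point): point on the bench below the line down which the bar's middle best passes, 5 mm nearer the hook's point than the seat. The shut gate lies level 42 mm above the seat, hinged on the upright at x = +22 mm from here; the bar slips past its end about 20 mm above the seat (bar's middle) and lies with its middle 6 mm above the seat. There it has about 28 mm of play up to the shut gate
- gate (a joint): angle of the hook's spring gate: 0 = shut, level; about 1.0 when the rim has pressed it down into the hook; it cannot open upward. Spring 0.18 N m/rad, preload 0.02 N m: pressing the rim past takes 5 to 11 N in all, more than its weight, so a rim let go too early stays on the half-open gate. Then it snaps shut above the rim

How it is judged:
On the way, in this order (a step that is already met when the one before it is completed fails the run):
1. the rim is lifted clear of the rack by the gripper (z of rim_center in the frame of wheel_rack above 0.2012 m and contact force between the fingers and rim above 1 N), for 0.1 s.
2. the rim presses the gate open (value of joint gate above 0.6 rad and contact force between rim and stand above 0.5 N), for 0.02 s.
3. the gate has snapped shut and the rim rests in the hook, lightly, with 0.8 to 10 N (value of joint gate below 0.05 rad and contact force between rim and stand between 0.8 and 10 N and contact force between rim and gate_c0 below 0.1 N and contact force between rim and gate_c1 below 0.1 N), for 0.4 s.
4. the gripper tugs the rim up against the shut gate, lightly, with 1.5 to 10 N (value of joint gate below 0.05 rad and (contact force between rim and gate_c0 above 1.5 N or contact force between rim and gate_c1 above 1.5 N) and contact force between rim and stand below 10 N and contact force between the fingers and rim above 1 N), for 0.3 s.
At the end, for the whole second after the job is handed in: The rim hangs by its weight in the hook under the shut gate (below 0.05 rad, not touching it), released and all but still (under 120 mm/s), its centre under the seat within 20 mm along the hook and 35 mm sideways; the spoked wheel is within 20 mm of its start (value of joint gate below 0.05 rad and contact force between rim and stand above 1.5 N and contact force between rim and gate_c0 below 0.1 N and contact force between rim and gate_c1 below 0.1 N and x of rim_center in the frame of stand between -0.1 and -0.06 m and y of rim_center in the frame of stand between -0.035 and 0.035 m and height (world z) of rim_center above 0.1 m and linear speed of rim below 0.12 m/s and distance of spoked_center from where it was at the start of the episode below 0.02 m).
It fails at once if the rim is forced against the stand, hook or gate with more than 18 N (contact force between rim and stand above 18 N).
It fails at once if the spoked wheel is moved by more than 20 mm (distance of spoked_center from where it was at the start of the episode above 0.02 m).
It fails at once if the robot itself presses on the stand with more than 25 N (contact force between any of the fingers, the arm and stand above 25 N).
It also fails if it takes over 67 s, if anything falls off the work surface, if the arm or the gripper's body presses on something with over 40 N, if the wrist force passes 120 N, or if a joint passes its speed limit or range.

### The arm

A 7-joint arm with a two-finger parallel gripper is mounted at the origin on a cart in front of the work surface, level with it; the furniture and walls round the work are solid. World frame = base frame: x ahead of the robot, y to its left, z up, the work surface at z = 0. Lengths are in m, angles in rad, forces in N, time in s.
With the tool pointing down it reaches from about 0.425 to 0.925 m from the base axis. Payload 6.8 kg.
Tool frame: the origin (TCP) lies between the finger pads; the fingertips stand 14 mm ahead of it and the grasp point (between the pads) lies 5 mm behind it; z points along the fingers, y is the direction in which the jaws open and shut (so a half turn about z gives the same grasp; the last joint's range is limited). The gripper opens to 85 mm and grips with 20 to 120 N. Pads are 22 mm wide; open, the fingers measure 114 mm over their backs; the gripper's body (76 mm by 85 mm) begins 54 mm behind the grasp point. The pads swing forward as they close: fully open they stand 13 mm farther back than shut.
Start: joints at [1.169, 0.477, 0.022, 1.555, -0.011, 1.109, -0.083], TCP at [0.195, -0.646, 0.245] pointing down, gripper open.
Joint ranges: [-2.96, 2.96], [-0.34, 2.1], [-1.41, 1.46], [0.24, 2.44], [-1.37, 4.51], [0.17, 1.92], [-2.96, 2.96]. Speed limits (rad/s): [2.39, 2.39, 3.14, 3.14, 3.14, 3.14, 3.14].

### API

Orientations are given as a unit quaternion [w, x, y, z].
In Python, from station import bot gives the robot as it stands.
- The arm moves only by the shell command python3 -m crank 'ROWS' [FORCE]. ROWS is JSON, a list of rows, each a list of 3 entries, a list of its own where there are three numbers: the shift along the tool's x, y, z in m, then the turn, a rotation vector about the tool's x, y, z in degrees, then the finger opening in m, from 0 to 0.0854. A call has 1 to 10 rows; each row shifts and turns the commanded pose from where the row before left it, along the tool's axes as they then stand; what a row does not reach is not made up. A row lasts 1/8 s, in which the tool goes at most 62.5 mm and 10.7 degrees, less where a joint would pass 70% of its speed; a pose out of reach is approached as far as the arm can. A call is refused whole if a number of a shift passes 0.0625 or a number of a turn 10.7, either way. A call with a gripper value outside its range is refused whole. The fingers move at their own pace and stop on an object; FORCE is the grip in N (left out, the last holds). Time passes only in rows, so rows that do not move let the fingers close. It gives the time, the measured TCP pose, the force and the opening at its end, in the units of the state.
- bot.get_obs(): the state, without advancing time (a new reading comes with each control period).
- bot.read_camera(name): name is "side" or "top"; returns (picture, depth): 480x640x3 uint8, red, green, blue; 480x640 float32, m along the optical axis (not along the pixel's ray), 0 where there is no reading.
- bot.calibration(name): a dict with "fx", "fy", "cx", "cy" (pixels), "D" ([k1, k2, p1, p2, k3] as OpenCV has them; the pictures are not rectified), "extrinsics" (4x4, takes a point from camera to world coordinates). Camera axes: x right, y down, z forward; pixel columns grow to the right and rows downward; lengths in m; the calibration is good to about 2 mm. A picture is of the moment at which its call begins. calibration takes no time and is no camera call.
- bot.hand_in(): hands the job in, once; it reports no verdict.
The state is a dict: "t": time; "q": joint angles; "joint_vel": joint speeds; "joint_torque": joint torques, N m; "eef_pos": TCP position; "tool_rot": TCP orientation; "contact_force": force on the tool from outside, world axes, zero at the start; "torque": the same for the moment, N m; "gripper_width": opening from 0.0 (shut) to 1.0 (fully open).
Only numpy, scipy, OpenCV 4.12 (cv2) and the standard library are available. Lean on these libraries where they do the work, as an engineer would, in place of code of your own. Each camera call takes 0.05 s, during which the arm holds its last target.

## Working session

There is one attempt and no reset: what is moved stays moved. The work goes in short steps, Python scripts to look and compute and a shell command to move; the robot and the scene stay as the last step left them, time stands still between calls to the robot, and variables do not carry over. Pictures are saved under pics/ and viewed, and the job is handed in when it is done.

```bash
ls; mkdir -p pics; python3 - <<'E'
from station import bot
import cv2,numpy as np
o=bot.get_obs(); print(o)
for n in ("side","top"):
    p,d=bot.read_camera(n); cv2.imwrite(f"pics/{n}0.png",p[:,:,::-1]); np.savez(f"{n}0.npz",p=p,d=d)
    c=bot.calibration(n); print(n,c)
E
```

```text
pics
{'t': 0.0, 'q': array([ 1.16887311,  0.47778666,  0.02233273,  1.55645457, -0.01153855,
        1.10928133, -0.08309158]), 'joint_vel': array([ 0.00036088,  0.00020755,  0.00103099, -0.00064901, -0.00173434,
        0.00236438,  0.0006334 ]), 'joint_torque': array([ 9.05449742e-04, -5.96457767e+01,  1.60835747e+00, -2.81205028e+01,
        1.24339038e-02,  9.33367264e-03,  4.18253933e-06]), 'eef_pos': array([ 0.19532824, -0.64553169,  0.24433323]), 'tool_rot': array([-8.83278727e-04,  9.89226091e-01,  1.46393063e-01, -1.79195394e-04]), 'contact_force': array([ 0.20768809, -0.30560153,  1.20961651]), 'torque': array([ 0.00634362, -0.04295321,  0.02003105]), 'gripper_width': 1.0012688492261304}
side {'fx': 591.4032094322183, 'fy': 591.4032094322183, 'cx': 326.2010253763673, 'cy': 230.92063064089066, 'D': array([-0.16292117,  0.        ,  0.        ,  0.        ,  0.        ]), 'extrinsics': array([[-0.89177431, -0.22346172,  0.39345068,  0.1613734 ],
       [-0.45187211,  0.39474376, -0.7999931 ,  0.8657693 ],
       [ 0.02345563, -0.89120268, -0.45299846,  0.62046546],
       [ 0.        ,  0.        ,  0.        ,  1.        ]])}
top {'fx': 617.2967131780969, 'fy': 617.2967131780969, 'cx': 320.875740905413, 'cy': 233.35474343025754, 'D': array([-0.11839555,  0.        ,  0.        ,  0.        ,  0.        ]), 'extrinsics': array([[-0.02287643, -0.98411228,  0.17606731,  0.31662055],
       [-0.99956086,  0.02583283,  0.01451728,  0.03044532],
       [-0.01883495, -0.17565789, -0.98427108,  1.41833425],
       [ 0.        ,  0.        ,  0.        ,  1.        ]])}
```

View pics/side0.png

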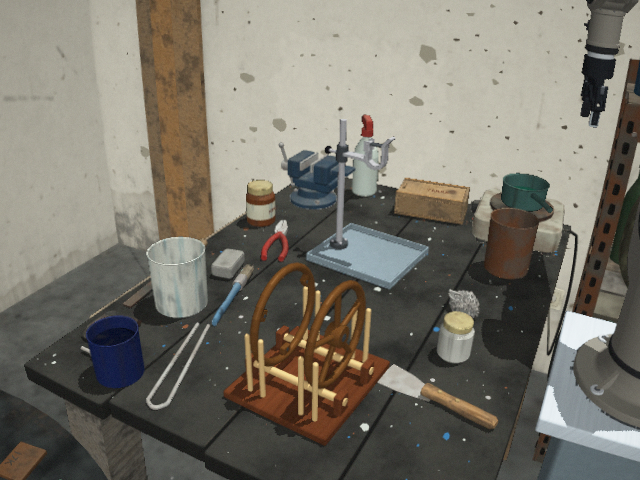

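View pics/top0.png

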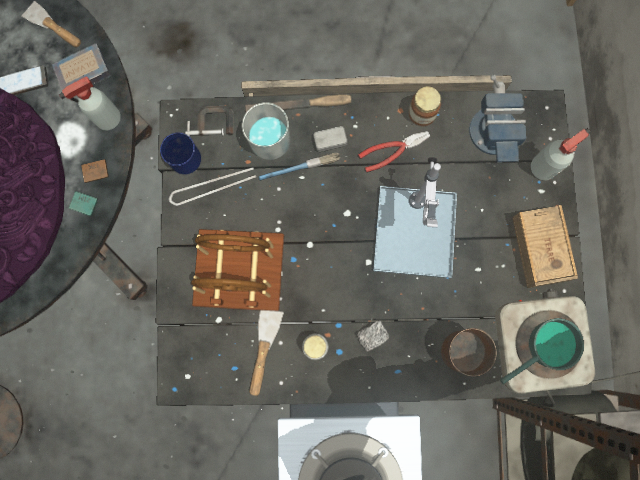

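```bash
cat > h.py <<'E'
import numpy as np,cv2
from station import bot
def K(n):
    c=bot.calibration(n); return np.array([[c['fx'],0,c['cx']],[0,c['fy'],c['cy']],[0,0,1]]),np.array(c['D']),np.array(c['extrinsics'])
def cloud(n,d):
    k,D,E=K(n); v,u=np.mgrid[0:480,0:640]
    pts=cv2.undistortPoints(np.stack([u.ravel(),v.ravel()],1).astype(np.float64)[:,None],k,D)[:,0]
    z=d.ravel().astype(float); P=np.c_[pts*z[:,None],z]
    W=P@E[:3,:3].T+E[:3,3]; W[z==0]=np.nan
    return W.reshape(480,640,3)
def ray(n,u,v):
    k,D,E=K(n); p=cv2.undistortPoints(np.array([[[u,v]]],float),k,D)[0,0]
    d=E[:3,:3]@np.r_[p,1]; return E[:3,3],d
def proj(n,W):
    k,D,E=K(n); R=E[:3,:3].T; t=-R@E[:3,3]
    return cv2.projectPoints(np.atleast_2d(W).astype(float),cv2.Rodrigues(R)[0],t,k,D)[0][:,0]
E
python3 - <<'E'
from h import *
for n,(a,b,c,e) in dict(side=(260,400,90,290),side2=(220,400,255,445),top=(180,300,220,320),top2=(360,470,150,285)).items():
    m=n.strip('2'); f=np.load(m+'0.npz'); p=f['p'][c:e,a:b]
    s=min(800/(b-a),600/(e-c)); cv2.imwrite(f'pics/crop_{n}.png',cv2.resize(p,None,fx=s,fy=s,interpolation=cv2.INTER_CUBIC)[:,:,::-1]); print(n,s)
W=cloud('side',np.load('side0.npz')['d']); T=cloud('top',np.load('top0.npz')['d'])
for n,C in (('s',W),('t',T)):
  f=C.reshape(-1,3); f=f[~np.isnan(f[:,0])]
  m=(f[:,0]>.3)&(f[:,0]<.8)&(abs(f[:,1])<.6)&(abs(f[:,2])<.012); 
  A=np.c_[f[m][:,:2],np.ones(m.sum())]; print(n,m.sum(),np.median(f[m][:,2]),np.linalg.lstsq(A,f[m][:,2],rcond=None)[0])
  k=np.load(('side' if n=='s' else 'top')+'0.npz')['p']
E
```

```text
side 3.0
side2 3.1578947368421053
top 6.0
top2 4.444444444444445
s 59605 0.0005670232799532826 [ 0.00511807 -0.00018793 -0.00150517]
t 68872 0.0005155762040323086 [ 0.00264597  0.00137415 -0.00066558]
```

View pics/crop_side.png

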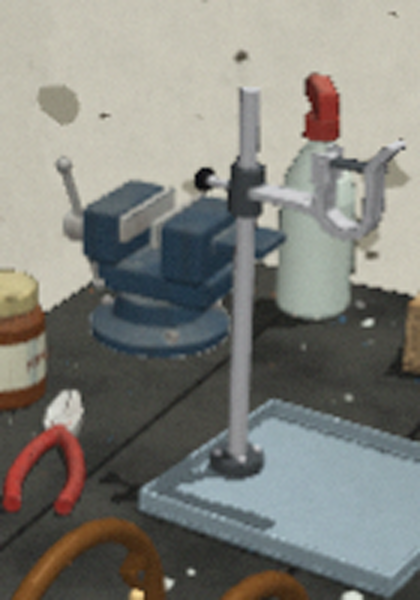

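View pics/crop_side2.png

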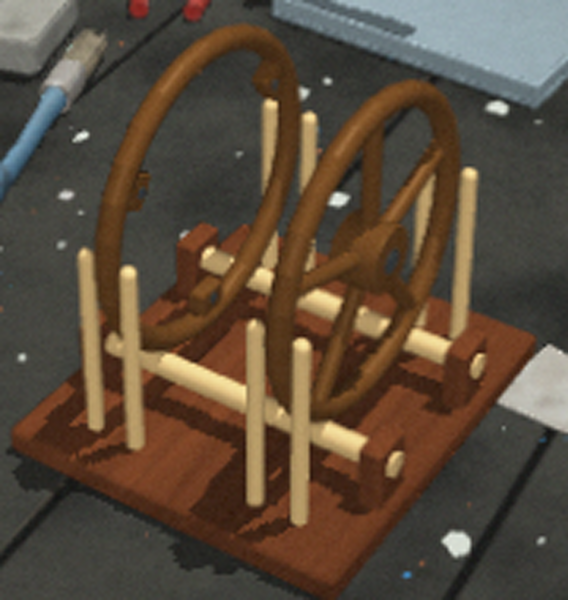

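View pics/crop_top.png

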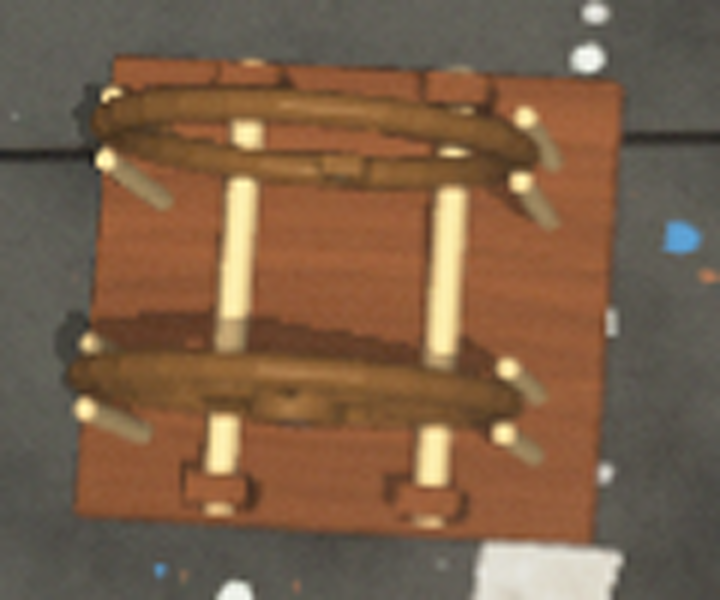

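View pics/crop_top2.png

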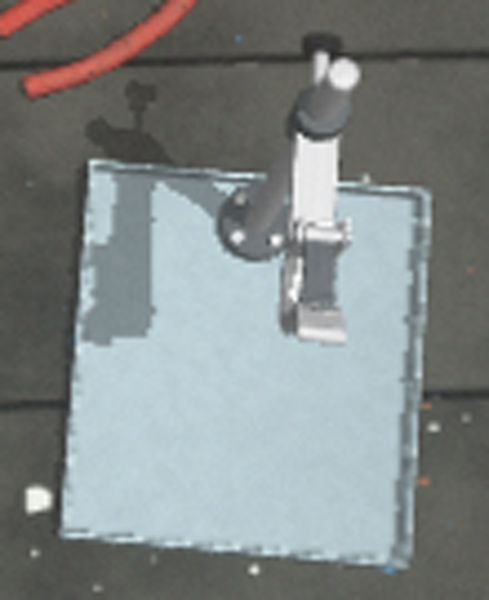

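```bash
cat > m.py <<'E'
from h import *
from scipy.optimize import least_squares
f=np.load('top0.npz'); T=cloud('top',f['d']); p=f['p'].astype(int)
g=np.load('side0.npz'); S=cloud('side',g['d']); q=g['p'].astype(int)
# tray corners by pixel colour
m=np.zeros((480,640),bool); m[175:285,365:465]=1
m&=(p[...,2]>p[...,0]+10)&(T[...,2]>-.01)&(T[...,2]<.03)
pts=T[m]; print('tray',len(pts),np.percentile(pts[:,2],[5,50,95]))
r=cv2.minAreaRect(pts[:,:2].astype(np.float32)*1000); print(r, cv2.boxPoints(r))
# rim clouds, bronze above
def ringfit(pts,x0):
    def res(v):
        c=v[:3]; yaw,lean=v[3:]
        n=np.array([np.cos(yaw)*np.cos(lean),np.sin(yaw)*np.cos(lean),np.sin(lean)])
        d=pts-c; h=d@n; rr=np.linalg.norm(d-h[:,None]*n,axis=1)
        return np.hypot(h,rr-.075)-.006
    s=least_squares(res,x0,loss='soft_l1',f_scale=.002); return s.x,np.sqrt(np.mean(s.fun**2)),np.median(abs(res(s.x)))
for nm,C in (('top',T),('side',S),('both',None)):
    if C is None: A=np.r_[T.reshape(-1,3),S.reshape(-1,3)];
    else: A=C.reshape(-1,3)
    for w,(xl,xh) in dict(far=(.50,.60),near=(.41,.50)).items():
        k=(A[:,2]>.125)&(A[:,2]<.25)&(A[:,1]>.1)&(A[:,1]<.4)&(A[:,0]>xl)&(A[:,0]<xh)
        P=A[k]
        if len(P)<20: print(nm,w,len(P));continue
        print(nm,w,len(P),P.mean(0),ringfit(P,[P[:,0].mean(),P[:,1].mean(),.11,0,0]))
E
python3 m.py
```

```text
tray 5962 [-0.00177542  0.00330572  0.01447892]
((571.3202514648438, -164.895263671875), (188.0624237060547, 208.4525909423828), 83.37092590332031) [[ 456.9357   -246.26581 ]
 [ 663.9946   -270.32983 ]
 [ 685.70483   -83.52472 ]
 [ 478.64587   -59.460693]]
top far 433 [0.53246912 0.2331297  0.17349448] (array([ 0.5343361 ,  0.24148707,  0.11046406, -0.07549614,  0.00262599]), np.float64(0.0019614240580953734), np.float64(0.0010288961730443406))
top near 492 [0.44278101 0.24245954 0.16939696] (array([ 0.4438578 ,  0.24756553,  0.10991977, -0.07271782, -0.00286677]), np.float64(0.01461274940915417), np.float64(0.0012796459214225102))
side far 1068 [0.53282188 0.25894722 0.16317947] (array([ 0.5340249 ,  0.24172204,  0.11008116, -0.07816852, -0.00341152]), np.float64(0.0026893877375164326), np.float64(0.0008225062405482235))
side near 1451 [0.44332711 0.26287222 0.1572419 ] (array([ 0.44312128,  0.25424615,  0.10383798, -0.11548855,  0.00511256]), np.float64(0.016335214268657618), np.float64(0.003566787299310318))
both far 1501 [0.53272012 0.25149953 0.16615508] (array([ 0.53403053,  0.24162287,  0.11022511, -0.07785584, -0.00318896]), np.float64(0.002517650411862814), np.float64(0.0008378171724132263))
both near 1943 [0.44318882 0.25770339 0.16031977] (array([ 0.44475499,  0.24894549,  0.10810132, -0.07546859,  0.01236916]), np.float64(0.017052769492515007), np.float64(0.0018832074938937501))
```

```bash
cat > m2.py <<'E'
from m import *
print('----')
A=np.r_[T.reshape(-1,3),S.reshape(-1,3)]; src=np.r_[np.zeros(307200),np.ones(307200)]
k=(A[:,0]>.45)&(A[:,0]<.70)&(A[:,1]>-.28)&(A[:,1]<-.06)
for s in (0,1):
  for lo,hi in ((.04,.18),(.27,.295)):
    P=A[k&(src==s)&(A[:,2]>lo)&(A[:,2]<hi)&(abs(A[:,0]-.6)<.1)]
    if len(P): print('post',s,lo,len(P),np.median(P,0),P.std(0))
P=A[k&(A[:,2]>.16)]; sp=src[k&(A[:,2]>.16)]
for s in (0,1):
    Q=P[sp==s]; print(s,len(Q)); 
    print(np.round(Q[::max(1,len(Q)//60)],3).tolist())
# tray top region via mask connected
mm=cv2.morphologyEx(m.astype(np.uint8),cv2.MORPH_OPEN,np.ones((3,3)))
pts=T[mm>0]; r=cv2.minAreaRect(pts[:,:2].astype(np.float32)*1000); print(r, cv2.boxPoints(r))
E
python3 m2.py | sed -n '/----/,$p'
```

```text
----
post 0 0.04 95 [ 0.63772678 -0.17123211  0.10075538] [0.00265681 0.00306846 0.0381066 ]
post 0 0.27 107 [ 0.63700613 -0.1711587   0.27815198] [0.05293685 0.00781754 0.00818442]
post 1 0.04 396 [ 0.63945598 -0.17100521  0.11185273] [0.00386274 0.00307628 0.03987537]
post 1 0.27 89 [ 0.63813011 -0.16992175  0.2777389 ] [0.04415292 0.00613638 0.00661334]
0 818
[[0.682, -0.176, 0.221], [0.679, -0.188, 0.222], [0.674, -0.179, 0.225], [0.672, -0.187, 0.225], [0.649, -0.179, 0.288], [0.645, -0.171, 0.288], [0.643, -0.175, 0.287], [0.64, -0.18, 0.291], [0.653, -0.17, 0.233], [0.651, -0.172, 0.234], [0.642, -0.17, 0.259], [0.638, -0.171, 0.264], [0.638, -0.171, 0.258], [0.636, -0.171, 0.259], [0.638, -0.172, 0.242], [0.638, -0.171, 0.235], [0.636, -0.167, 0.235], [0.636, -0.166, 0.229], [0.636, -0.165, 0.219], [0.635, -0.167, 0.218], [0.63, -0.168, 0.226], [0.628, -0.168, 0.226], [0.628, -0.171, 0.218], [0.626, -0.173, 0.219], [0.623, -0.174, 0.221], [0.621, -0.179, 0.22], [0.618, -0.164, 0.22], [0.614, -0.169, 0.224], [0.613, -0.176, 0.222], [0.61, -0.179, 0.226], [0.606, -0.161, 0.225]
[... 1746 characters left out ...]
584, -0.159, 0.224], [0.643, -0.168, 0.209], [0.59, -0.164, 0.22], [0.643, -0.16, 0.209], [0.584, -0.16, 0.22], [0.64, -0.167, 0.205], [0.548, -0.154, 0.226], [0.588, -0.163, 0.214], [0.635, -0.161, 0.204], [0.544, -0.167, 0.219], [0.567, -0.178, 0.209], [0.57, -0.164, 0.211], [0.636, -0.179, 0.191], [0.645, -0.17, 0.19], [0.548, -0.156, 0.213], [0.551, -0.154, 0.211], [0.552, -0.155, 0.209], [0.642, -0.169, 0.182], [0.65, -0.175, 0.172], [0.636, -0.176, 0.17], [0.637, -0.174, 0.164]]
((567.7362060546875, -167.33848571777344), (182.1043243408203, 201.69342041015625), 83.1447525024414) [[ 456.74237  -245.70251 ]
 [ 656.99384  -269.77692 ]
 [ 678.73004   -88.97446 ]
 [ 478.47858   -64.900055]]
```

```bash
cat > ov.py <<'E'
from h import *
def stand2w(P,o,yaw):
    c,s=np.cos(yaw),np.sin(yaw); P=np.atleast_2d(P).astype(float)
    return np.c_[o[0]+c*P[:,0]-s*P[:,1],o[1]+s*P[:,0]+c*P[:,1],P[:,2]]
def overlay(n,img,o,yaw,hs,box,out):
    a,b,c,e=box; s=min(800/(b-a),600/(e-c)); im=cv2.resize(img[c:e,a:b],None,fx=s,fy=s,interpolation=cv2.INTER_CUBIC)[:,:,::-1].copy()
    def L(P,col):
        uv=(proj(n,stand2w(P,o,yaw))-[a,c]+.5)*s
        cv2.polylines(im,[np.round(uv).astype(np.int32)],False,col,1,cv2.LINE_AA)
    X=-.08
    for y in (-.01,.01):
        L([[X+x,y,hs+z] for x,z in [(-.034,.064),(-.014,.043),(-.014,.012),(-.006,.002),(0,0),(.008,.002),(.015,.01),(.015,.05),(.022,.05)]],(0,0,255) if y<0 else (0,255,0))
    for y in (-.007,.007): 
        L([[0,y,.016],[0,y,.289]],(255,0,255))
    L([[-.175,-.09,.016],[-.175,.09,.016],[.01,.09,.016],[.01,-.09,.016],[-.175,-.09,.016]],(0,255,255))
    L([[X-.005,-.012,hs+.042],[X+.017,-.012,hs+.042]],(255,255,0))
    cv2.imwrite(out,im)
E
python3 - <<'E'
from ov import *
o=[.643,-.1725];yaw=np.deg2rad(-6.87);hs=.209
overlay('side',np.load('side0.npz')['p'],o,yaw,hs,(300,430,110,280),'pics/ovs.png')
overlay('top',np.load('top0.npz')['p'],o,yaw,hs,(365,470,150,285),'pics/ovt.png')
E
```

```text
(no output)
```

View pics/ovs.png

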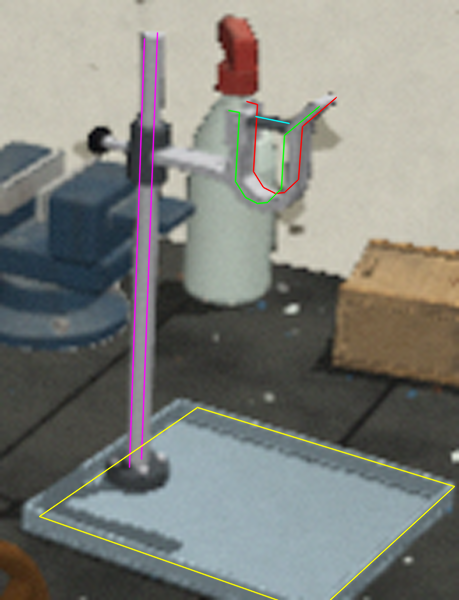

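View pics/ovt.png

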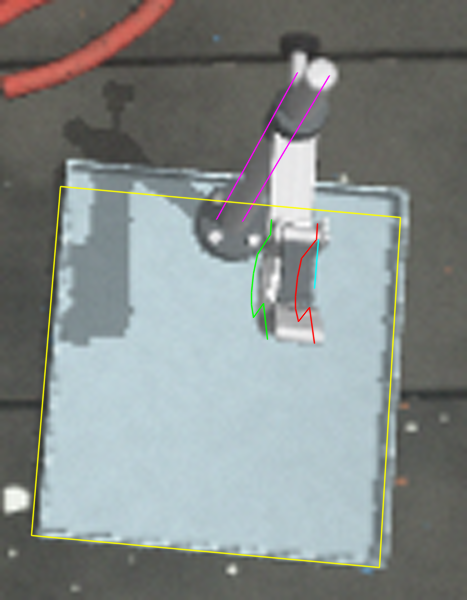

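```bash
python3 - <<'E'
from h import *
p=np.load('side0.npz')['p'][125:180,335:405]; 
q=np.load('top0.npz')['p'][150:235,400:450]
cv2.imwrite('pics/zs.png',cv2.resize(p,None,fx=10,fy=10,interpolation=cv2.INTER_NEAREST)[:,:,::-1])
cv2.imwrite('pics/zt.png',cv2.resize(q,None,fx=7,fy=7,interpolation=cv2.INTER_NEAREST)[:,:,::-1])
E
```

```text
(no output)
```

View pics/zs.png

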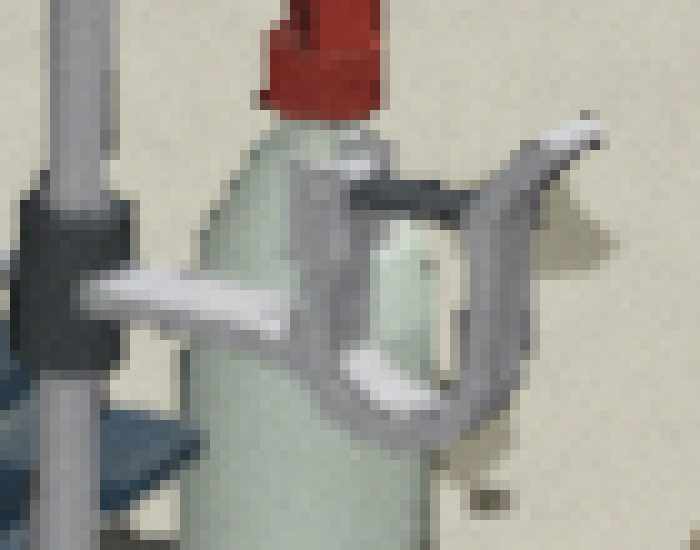

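View pics/zt.png

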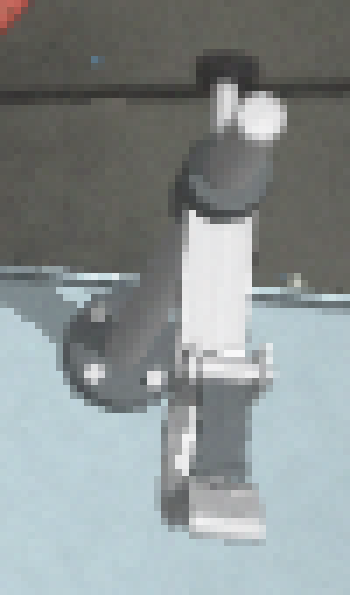

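```bash
cat > fit.py <<'E'
from ov import *
from scipy.optimize import least_squares
X=-.08
def res(v,pr=False):
    ox,oy,yaw,hs=v; o=(ox,oy); R=[]
    def P(n,p): return proj(n,stand2w([p],o,yaw))[0]
    def pt(n,p,uv,wu=1,wv=1): d=P(n,p)-uv; R.extend([d[0]*wu,d[1]*wv])
    def line(n,a,b,uv):
        A=P(n,a);B=P(n,b);t=(B-A)/np.linalg.norm(B-A);d=np.array(uv)-A;R.append(t[0]*d[1]-t[1]*d[0])
    line('side',(0,0,.15),(0,0,.289),(342.8,129.5)); line('side',(0,0,.15),(0,0,.289),(341.2,172.5))
    pt('top',(0,0,.289),(437.1,166.1))
    pt('top',(X-.034,.01,hs+.064),(426.6,222.8)); pt('top',(X-.034,-.01,hs+.064),(437.4,223.8))
    line('top',(-.02,0,.224),(-.06,0,.224),(430.8,190.9))
    pt('side',(X-.034,-.01,hs+.064),(394.5,136.7)); pt('side',(X-.034,.01,hs+.064),(389,138.8))
    pt('side',(X,.01,hs-.007),(376,169.4),0,1); pt('side',(X,.01,hs),(375,165.7),0,1)
    pt('side',(X+.015,.01,hs+.05),(367.8,142)); pt('side',(X+.015,-.01,hs+.05),(373.5,139.5))
    return np.array(R)
s=least_squares(res,[.643,-.175,-.12,.209]); print(s.x,np.rad2deg(s.x[2]),np.round(s.fun,1))
for y in (-6.87,):
  s2=least_squares(lambda v:res([v[0],v[1],np.deg2rad(y),v[2]]),[.643,-.175,.209]); print(s2.x,np.round(s2.fun,1))
overlay('side',np.load('side0.npz')['p'],s.x[:2],s.x[2],s.x[3],(335,405,125,180),'pics/ovs2.png')
overlay('top',np.load('top0.npz')['p'],s.x[:2],s.x[2],s.x[3],(365,470,150,285),'pics/ovt2.png')
E
python3 fit.py
```

```text
[ 0.64498537 -0.1783754  -0.13595258  0.20818   ] -7.789508796493207 [ 0.6  0.6  0.8 -1.2  0.   1.7 -0.3  1.8  0.4  0.  -0.2  0.5  0.2 -0.
  0.5 -0.   0.8 -0.7 -1.1 -1.2 -1.1]
[ 0.6451159  -0.17737656  0.20803813] [ 0.9  0.8  0.3 -1.3  0.4  1.8  0.1  1.8  0.2  0.1 -0.2  0.7  0.2 -0.
  0.5 -0.   0.9 -0.7 -1.  -1.3 -1. ]
```

View pics/ovs2.png

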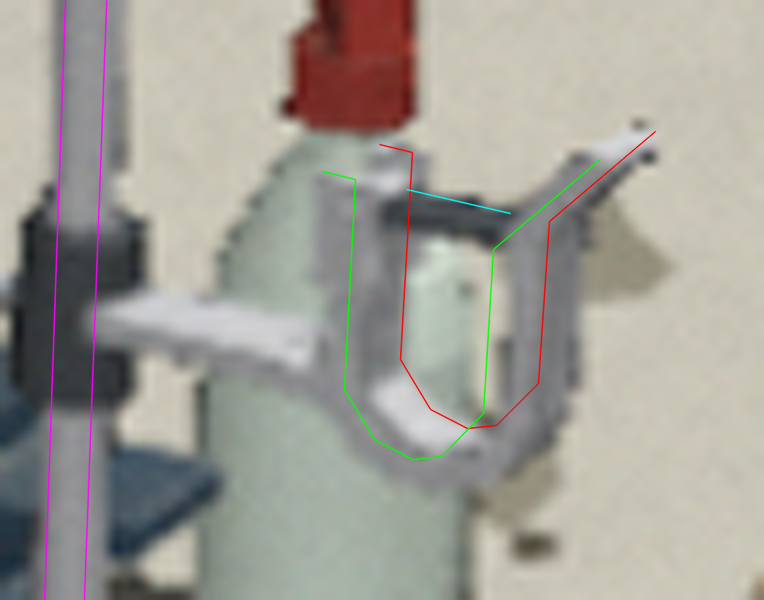

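View pics/ovt2.png

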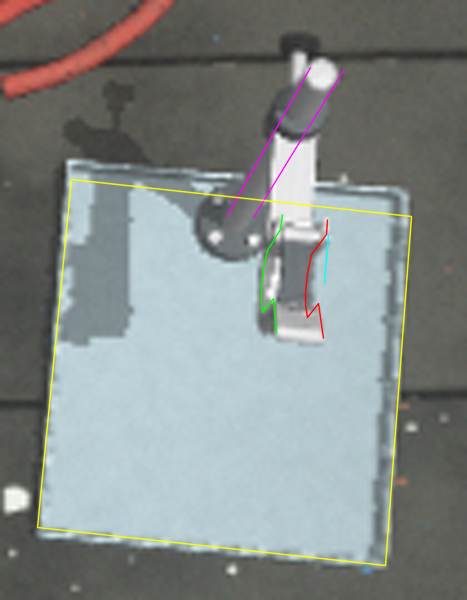

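```bash
cat > plan.py <<'E'
from h import *
import math
from scipy.spatial.transform import Rotation as Ro
def cur():
    o=bot.get_obs(); q=o['tool_rot']; return o, np.array(o['eef_pos']), Ro.from_quat([q[1],q[2],q[3],q[0]])
def tooltarget(heading,tilt):
    # heading: world yaw of tool y (deg); tilt deg: body leans to the -(rim y) side
    h=math.radians(heading); ax=np.array([math.cos(h),math.sin(h),0]); lat=np.array([-math.sin(h),math.cos(h),0])
    t=math.radians(tilt); z=math.sin(t)*lat-math.cos(t)*np.array([0,0,1]); y=ax; x=np.cross(y,z)
    return Ro.from_matrix(np.c_[x,y,z])
def rows(p,R,pt,Rt,grip,n=None,vmax=.06,wmax=10.5,nd=4):
    rv=(R.inv()*Rt).as_rotvec(degrees=True); d=np.array(pt)-p
    if n is None: n=max(1,math.ceil(np.linalg.norm(d)/vmax),math.ceil(np.linalg.norm(rv)/wmax))
    out=[]
    for i in range(n):
        tgt=p+(np.array(pt)-p)/(n-i); rr=np.round((R.inv()*Rt).as_rotvec(degrees=True)/(n-i),1)
        s=np.round(R.inv().apply(tgt-p),nd); p=p+R.apply(s); R=R*Ro.from_rotvec(rr,degrees=True)
        out.append([s.tolist(),rr.tolist(),grip])
    return out,p,R
def show(r):
    for i in range(0,len(r),10): print(str(r[i:i+10]).replace(' ',''))
E
python3 - <<'E'
from plan import *
o,p,R=cur(); Rt=tooltarget(-4.45,0)
from scipy.spatial.transform import Slerp
hs=[-73.2,-55,-25,-4.45]
g=.085
al=[]
for w,hd in (((.195,-.646,.40),-73.2),((.36,-.46,.40),-50),((.49,-.1,.40),-20),((.53,.17,.38),-4.45)):
    r,p,R=rows(p,R,w,tooltarget(hd,0),g); al+=r; print(len(r),p)
show(al)
E
```

```text
3 [ 0.19501044 -0.64596185  0.40004259]
5 [ 0.35996869 -0.46003835  0.39999679]
7 [ 0.48994442 -0.10002645  0.40002394]
5 [0.52997588 0.16999188 0.3799741 ]
[[[-0.0001,0.0,-0.0519],[-0.0,0.0,0.0],0.085],[[-0.0002,0.0,-0.0518],[-0.0,0.0,0.0],0.085],[[-0.0001,0.0,-0.0519],[-0.1,0.0,0.0],0.085],[[0.0424,-0.026,-0.0],[0.0,0.0,-4.6],0.085],[[0.0443,-0.0226,-0.0],[0.0,0.0,-4.6],0.085],[[0.046,-0.0189,-0.0],[0.0,0.0,-4.7],0.085],[[0.0473,-0.0151,-0.0],[0.0,0.0,-4.6],0.085],[[0.0484,-0.0113,-0.0],[0.0,0.0,-4.7],0.085],[[0.0473,-0.0274,-0.0],[0.0,0.0,-4.3],0.085],[[0.0492,-0.0238,-0.0],[0.0,0.0,-4.3],0.085]]
[[[0.0509,-0.0201,-0.0],[0.0,0.0,-4.3],0.085],[[0.0522,-0.0162,-0.0],[0.0,0.0,-4.3],0.085],[[0.0533,-0.0122,-0.0],[0.0,0.0,-4.3],0.085],[[0.0541,-0.0082,-0.0],[-0.0,0.0,-4.2],0.085],[[0.0545,-0.0042,-0.0001],[-0.0,0.0,-4.3],0.085],[[0.0535,-0.0109,0.004],[-0.0,0.0,-3.1],0.085],[[0.054,-0.008,0.004],[-0.0,0.0,-3.1],0.085],[[0.0544,-0.0051,0.004],[-0.0,0.0,-3.1],0.085],[[0.0545,-0.0021,0.004],[-0.0,0.0,-3.1],0.085],[[0.0546,0.0008,0.004],[-0.0,0.0,-3.1],0.085]]
```

```bash
python3 -m crank '[[[0,0,-0.052],[0,0,0],0.085],[[0,0,-0.052],[0,0,0],0.085],[[0,0,-0.052],[0,0,0],0.085],[[0.0424,-0.026,0],[0,0,-4.6],0.085],[[0.0443,-0.0226,0],[0,0,-4.6],0.085],[[0.046,-0.019,0],[0,0,-4.7],0.085],[[0.0473,-0.015,0],[0,0,-4.6],0.085],[[0.0484,-0.0113,0],[0,0,-4.7],0.085],[[0.0473,-0.0274,0],[0,0,-4.3],0.085],[[0.0492,-0.0238,0],[0,0,-4.3],0.085]]' 60
```

```text
t: 1.35
eef_pos: [0.398, -0.3555, 0.4008]
tool_rot: [-0.0, 0.911, 0.413, -0.0]
contact_force: [-0.2, 0.3, -0.8]
gripper_width: 0.994
```

```bash
python3 -m crank '[[[0.051,-0.02,0],[0,0,-4.3],0.085],[[0.0522,-0.0162,0],[0,0,-4.3],0.085],[[0.0533,-0.0122,0],[0,0,-4.3],0.085],[[0.0541,-0.0082,0],[0,0,-4.2],0.085],[[0.0545,-0.0042,0],[0,0,-4.3],0.085],[[0.0535,-0.011,0.004],[0,0,-3.1],0.085],[[0.054,-0.008,0.004],[0,0,-3.1],0.085],[[0.0544,-0.0051,0.004],[0,0,-3.1],0.085],[[0.0545,-0.0021,0.004],[0,0,-3.1],0.085],[[0,0,0],[0,0,0],0.06]]'
python3 - <<'E'
from plan import *
o,p,R=cur(); print(o['t'],p,o['q'],R.as_matrix().round(3).tolist(),o['contact_force'])
E
```

```text
t: 2.6
eef_pos: [0.5215, 0.121, 0.3847]
tool_rot: [-0.001, 0.749, 0.662, 0.0]
contact_force: [-0.4, -1.4, -0.6]
gripper_width: 0.812
2.6 [0.52151051 0.12100276 0.38473686] [ 0.23287491  0.20173895 -0.67177701  1.66256606  0.12634757  1.3225222
 -0.58340573] [[0.123, 0.992, -0.001], [0.992, -0.123, 0.002], [0.002, -0.002, -1.0]] [-0.39982623 -1.44877766 -0.6346136 ]
```

```bash
cat >> plan.py <<'E'
def grasp_tcp(c,heading,ang=36,tilt=30,back=0.):
    Rt=tooltarget(heading,tilt); h=math.radians(heading); lat=np.array([-math.sin(h),math.cos(h),0]); a=math.radians(ang)
    b=np.array(c)-lat*.075*math.sin(a)+np.array([0,0,.075*math.cos(a)])
    z=Rt.as_matrix()[:,2]
    return b+z*(.005-back),Rt
E
python3 - <<'E'
from plan import *
o,p,R=cur(); c=[.534,.2416,.1102]
pt,Rt=grasp_tcp(c,-4.45,back=.09); print(pt)
r,p,R=rows(p,R,pt,Rt,.06); show(r)
pt,Rt=grasp_tcp(c,-4.45,back=.0);print(pt)
r,p,R=rows(p,R,pt,Rt,.06,n=3); show(r)
E
```

```text
[0.52728203 0.15527712 0.24448843]
[[[0.0115,0.0006,0.0468],[0.2,10.0,-0.9],0.06],[[0.0032,0.0009,0.048],[0.2,9.9,-0.8],0.06],[[-0.0052,0.001,0.0479],[0.2,10.0,-0.9],0.06]]
[0.53077354 0.20014146 0.16654615]
[[[-0.0,-0.0,0.03],[-0.0,-0.0,0.0],0.06],[[-0.0,-0.0,0.03],[-0.0,-0.0,0.0],0.06],[[-0.0,-0.0,0.03],[-0.0,-0.0,0.0],0.06]]
```

```bash
python3 -m crank '[[[0.0115,0.0006,0.047],[0.2,10,-0.9],0.06],[[0.0032,0.0009,0.048],[0.2,10,-0.8],0.06],[[-0.005,0.001,0.048],[0.2,10,-0.9],0.06],[[0,0,0],[0,0,0],0.06],[[0,0,0],[0,0,0],0.06]]'
python3 - <<'E'
from plan import *
o,p,R=cur(); print(p,o['q'].round(2),o['contact_force'].round(1)); c=[.534,.2416,.1102]
pt,Rt=grasp_tcp(c,-4.45); r,p,R=rows(p,R,pt,Rt,.06,n=3); show(r)
p,d=bot.read_camera('side'); cv2.imwrite('pics/s1.png',p[:,:,::-1])
E
```

```text
t: 3.22
eef_pos: [0.5298, 0.1504, 0.2467]
tool_rot: [-0.173, 0.712, 0.653, 0.191]
contact_force: [-0.4, 0.4, 0.3]
gripper_width: 0.7
[0.52982551 0.15044122 0.24672685] [ 0.52  0.36 -0.76  1.93 -0.36  0.82 -0.05] [-0.4  0.4  0.3]
[[[0.001,-0.0012,0.0314],[0.1,0.0,-0.1],0.06],[[0.001,-0.0011,0.0314],[0.2,0.0,-0.1],0.06],[[0.001,-0.0011,0.0314],[0.1,0.1,-0.1],0.06]]
```

View pics/s1.png

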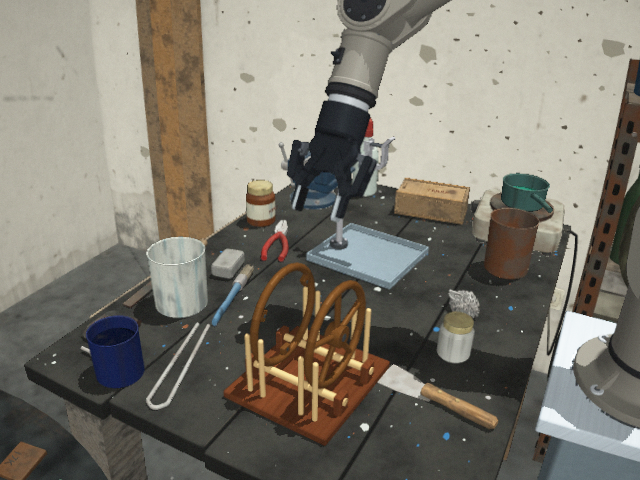

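```bash
python3 -m crank '[[[0.001,-0.0012,0.031],[0.1,0,-0.1],0.06],[[0.001,-0.001,0.031],[0.2,0,-0.1],0.06],[[0.001,-0.001,0.031],[0.1,0,-0.1],0.06],[[0,0,0],[0,0,0],0.06],[[0,0,0],[0,0,0],0.06]]'
python3 - <<'E'
from plan import *
o,p,R=cur(); print(p,o['contact_force'].round(1)); c=[.534,.2416,.1102]
pt,Rt=grasp_tcp(c,-4.45); print(pt,(R.inv()*Rt).as_rotvec(degrees=True)); 
p,d=bot.read_camera('side'); cv2.imwrite('pics/s2.png',cv2.resize(p[160:420,200:420],None,fx=2.3,fy=2.3)[:,:,::-1])
p,d=bot.read_camera('top'); cv2.imwrite('pics/t2.png',cv2.resize(p[200:320,160:320],None,fx=5,fy=5)[:,:,::-1])
E
```

```text
t: 3.9
eef_pos: [0.5311, 0.1999, 0.168]
tool_rot: [-0.175, 0.709, 0.656, 0.19]
contact_force: [-0.1, -0.3, 0.4]
gripper_width: 0.704
[0.53114596 0.19989002 0.1680365 ] [-0.1 -0.3  0.4]
[0.53077354 0.20014146 0.16654615] [0.07751696 0.01248925 0.07817089]
```

View pics/s2.png

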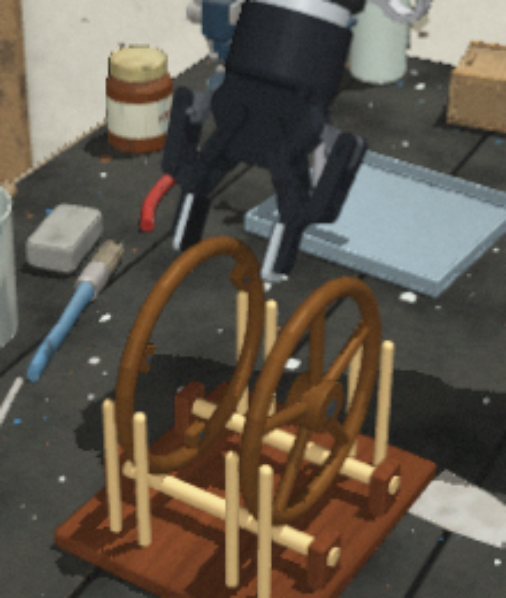

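View pics/t2.png

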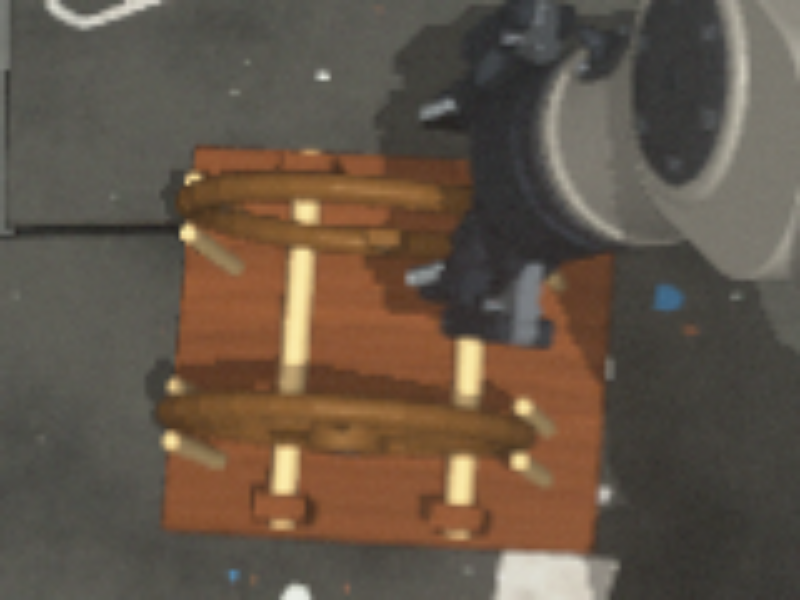

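```bash
python3 -m crank '[[[0,0,0.002],[0,0,0],0.03],[[0,0,0],[0,0,0],0.02],[[0,0,0],[0,0,0],0.01],[[0,0,0],[0,0,0],0],[[0,0,0],[0,0,0],0],[[0,0,0],[0,0,0],0],[[0,0,0],[0,0,0],0]]' 100
python3 - <<'E'
from plan import *
o,p,R=cur(); print(p,o['contact_force'].round(1),o['torque'].round(2),o['gripper_width']*85)
for k in (.11,.06,): pass
# lift: world up in tool axes
print(R.inv().apply([0,0,1]).round(4))
E
```

```text
t: 4.88
eef_pos: [0.5302, 0.2001, 0.1642]
tool_rot: [-0.176, 0.709, 0.656, 0.19]
contact_force: [-1.0, -3.7, 5.1]
gripper_width: 0.11
[0.53023765 0.20011994 0.16424987] [-1.  -3.7  5.1] [-0.45  0.19  0.11] 9.350203150668378
[ 0.5001 -0.0013 -0.866 ]
```

```bash
python3 -m crank '[[[0.005,0,-0.0087],[0,0,0],0],[[0.005,0,-0.0087],[0,0,0],0],[[0,0,0],[0,0,0],0],[[0,0,0],[0,0,0],0]]' 100
python3 - <<'E'
from plan import *
o,p,R=cur(); print(p,o['contact_force'].round(1),o['torque'].round(2),o['gripper_width']*85)
p,d=bot.read_camera('side'); cv2.imwrite('pics/s3.png',cv2.resize(p[160:420,200:420],None,fx=2.3,fy=2.3)[:,:,::-1])
E
```

```text
t: 5.38
eef_pos: [0.5296, 0.2002, 0.1839]
tool_rot: [-0.176, 0.709, 0.656, 0.189]
contact_force: [0.2, -0.0, -3.7]
gripper_width: 0.113
[0.52962329 0.20015974 0.18389933] [ 0.2 -0.  -3.7] [-1.03  0.14  0.  ] 9.643352787370947
```

View pics/s3.png

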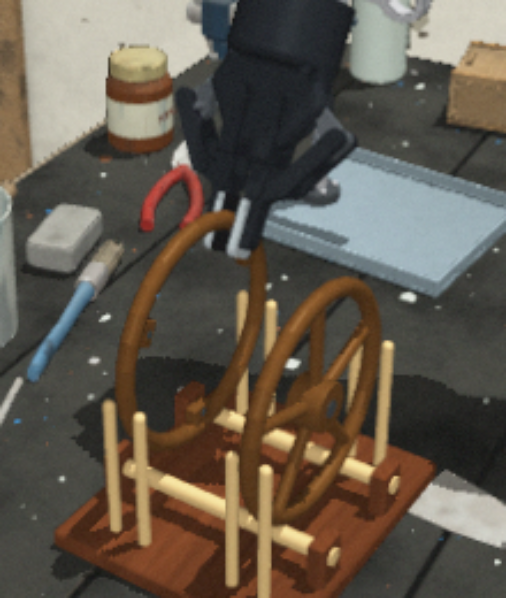

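```bash
python3 -m crank '[[[0.01,0,-0.0173],[0,0,0],0],[[0.01,0,-0.0173],[0,0,0],0],[[0.01,0,-0.0173],[0,0,0],0],[[0.01,0,-0.0173],[0,0,0],0],[[0.01,0,-0.0173],[0,0,0],0],[[0.01,0,-0.0173],[0,0,0],0],[[0.01,0,-0.0173],[0,0,0],0],[[0,0,0],[0,0,0],0],[[0,0,0],[0,0,0],0],[[0,0,0],[0,0,0],0]]'
cat > ring.py <<'E'
from plan import *
from scipy.optimize import least_squares
def ringfit(pts,x0):
    def res(v):
        c=v[:3]; yaw,lean=v[3:]
        n=np.array([np.cos(yaw)*np.cos(lean),np.sin(yaw)*np.cos(lean),np.sin(lean)])
        d=pts-c; h=d@n; rr=np.linalg.norm(d-h[:,None]*n,axis=1)
        return np.hypot(h,rr-.075)-.006
    s=least_squares(res,x0,loss='soft_l1',f_scale=.002); return s.x,np.median(abs(s.fun))
def findring(C,p,x0,tol=.018):
    # bronze colour & near predicted torus
    col=p.astype(int); A=C.reshape(-1,3); c=col.reshape(-1,3)
    ok=(c[:,0]>c[:,2]+25)&(c[:,0]>c[:,1]+10)&~np.isnan(A[:,0])
    x=np.array(x0,float)
    for tol in (tol,.012,.006):
        n=np.array([np.cos(x[3])*np.cos(x[4]),np.sin(x[3])*np.cos(x[4]),np.sin(x[4])])
        d=A-x[:3]; h=d@n; rr=np.linalg.norm(d-h[:,None]*n,axis=1)
        with np.errstate(invalid='ignore'): k=ok&(np.hypot(h,rr-.075)<.006+tol)
        x,e=ringfit(A[k],x)
    return x,e,k.sum()
E
python3 - <<'E'
from ring import *
o,p,R=cur(); print(p,o['contact_force'].round(1),o['torque'].round(2),o['gripper_width']*85,o['q'].round(2))
z=p[2]
x0=[.533,.2416,.110+z-.164,-.0777,0]
for n in ('side','top'):
    p,d=bot.read_camera(n); np.savez(n+'4.npz',p=p,d=d); print(n,findring(cloud(n,d),p,x0))
    cv2.imwrite(f'pics/{n}4.png',p[:,:,::-1])
E
```

```text
t: 6.68
eef_pos: [0.5296, 0.2001, 0.3227]
tool_rot: [-0.177, 0.709, 0.656, 0.189]
contact_force: [-1.0, -0.7, -3.0]
gripper_width: 0.104
[0.52958363 0.20008119 0.32271632] [-1.  -0.7 -3. ] [-0.96  0.05 -0.06] 8.870901812560838 [ 0.45  0.27 -0.77  1.84 -0.37  0.94 -0.17]
side (array([ 0.53323954,  0.24052311,  0.2687818 , -0.07793037, -0.00277973]), np.float64(0.0006873559863834616), np.int64(2189))
top (array([ 0.53305822,  0.24057098,  0.26890145, -0.07813827, -0.00341577]), np.float64(0.0008690439028534091), np.int64(667))
```

View pics/side4.png

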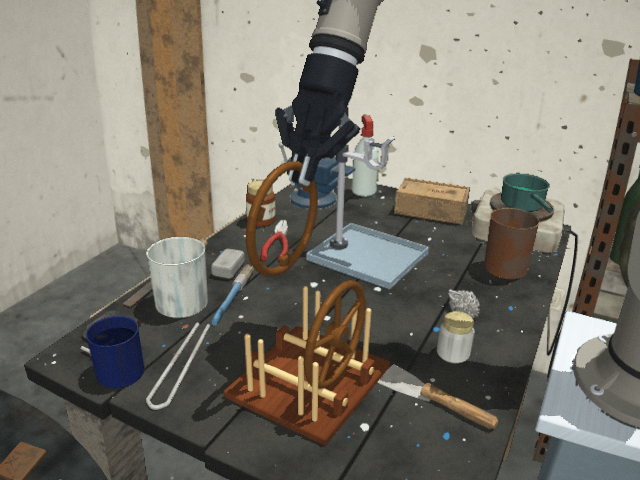

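```bash
cat > w.py <<'E'
from ring import *
O=np.array([.642,-.1765]);YAW=-6.9;HS=.208
OFF=np.array([.0036,.0405,-.0539]) # rim-TCP world at heading -4.45
def tcp_for(c,heading):
    return np.array(c)-Ro.from_euler('z',heading+4.45,degrees=True).apply(OFF)
def inst(x,y,z,o=None):
    o=O if o is None else o; a=math.radians(YAW); return np.array([o[0]+math.cos(a)*x-math.sin(a)*y,o[1]+math.sin(a)*x+math.cos(a)*y,z])
E
python3 - <<'E'
from w import *
o,p,R=cur(); al=[]
R0=R
print(inst(-.18,0,.225))
for c,hd in (((.50,.10,.27),-4.45),((.465,-.02,.26),-5.7),(inst(-.18,0,.225),-6.9)):
    Rt=Ro.from_euler('z',hd+4.45,degrees=True)*R0
    r,p,R=rows(p,R,tcp_for(c,hd),Rt,0,vmax=.045); al+=r
show(al)
E
```

```text
[ 0.46330368 -0.15487537  0.225     ]
[[[-0.0308,-0.0056,-0.018],[0.0,0.0,0.0],0],[[-0.0309,-0.0056,-0.018],[0.0,0.0,0.0],0],[[-0.0308,-0.0056,-0.018],[0.0,0.0,0.0],0],[[-0.0309,-0.0056,-0.018],[0.0,0.0,0.0],0],[[-0.037,-0.0088,-0.0175],[-0.2,0.0,0.4],0],[[-0.037,-0.0085,-0.0175],[-0.2,0.0,0.3],0],[[-0.0371,-0.0082,-0.0175],[-0.2,0.0,0.4],0],[[-0.0335,0.0028,-0.0092],[-0.2,0.0,0.3],0],[[-0.0334,0.003,-0.0092],[-0.1,0.0,0.2],0],[[-0.0335,0.0031,-0.0092],[-0.2,0.0,0.3],0]]
[[[-0.0334,0.0032,-0.0093],[-0.1,0.0,0.2],0]]
```

```bash
python3 -m crank '[[[-0.031,-0.0056,-0.018],[0,0,0],0],[[-0.031,-0.0056,-0.018],[0,0,0],0],[[-0.031,-0.0056,-0.018],[0,0,0],0],[[-0.031,-0.0056,-0.018],[0,0,0],0],[[-0.037,-0.0088,-0.0175],[-0.2,0,0.4],0],[[-0.037,-0.0085,-0.0175],[-0.2,0,0.3],0],[[-0.037,-0.0082,-0.0175],[-0.2,0,0.4],0],[[-0.0335,0.0028,-0.0092],[-0.2,0,0.3],0],[[-0.0334,0.003,-0.0092],[-0.1,0,0.2],0],[[-0.0335,0.0031,-0.0092],[-0.2,0,0.3],0]]' 100
python3 -m crank '[[[-0.0334,0.0032,-0.0093],[-0.1,0,0.2],0],[[0,0,0],[0,0,0],0],[[0,0,0],[0,0,0],0],[[0,0,0],[0,0,0],0]]'
python3 - <<'E'
from w import *
o,p,R=cur(); print(p,o['contact_force'].round(1),o['torque'].round(2),o['gripper_width']*85,o['q'].round(2))
x0=list(p+Ro.from_euler('z',-2.45,degrees=True).apply(OFF))+[math.radians(-6.9),0]; print(x0, tcp_for(inst(-.18,0,.225),-6.9))
for n in ('side','top'):
    im,d=bot.read_camera(n); np.savez(n+'5.npz',p=im,d=d)
    try: print(n,findring(cloud(n,d),im,x0))
    except Exception as e: print(n,e)
    cv2.imwrite(f'pics/{n}5.png',im[:,:,::-1])
E
```

```text
t: 8.02
eef_pos: [0.4592, -0.1632, 0.2875]
tool_rot: [-0.172, 0.722, 0.642, 0.193]
contact_force: [1.0, -0.1, -2.6]
gripper_width: 0.113
t: 8.52
eef_pos: [0.4585, -0.1946, 0.2796]
tool_rot: [-0.172, 0.722, 0.641, 0.193]
contact_force: [0.8, 0.7, -3.7]
gripper_width: 0.11
[ 0.4585348  -0.19458126  0.27961731] [ 0.8  0.7 -3.7] [-0.95  0.14  0.02] 9.36411075873895 [ 0.99  0.35 -0.53  1.81 -0.33  1.24  0.49]
[np.float64(0.4638627833160266), np.float64(-0.15427217529771386), np.float64(0.22571731461691258), -0.12042771838760874, 0] [ 0.45797569 -0.19518446  0.2789    ]
side (array([ 0.4643714 , -0.15346748,  0.22590172, -0.12404255,  0.00253437]), np.float64(0.0008627133221628678), np.int64(1023))
top (array([ 0.46320959, -0.15377634,  0.22590058, -0.12600594, -0.00067341]), np.float64(0.0008738661946440388), np.int64(677))
```

View pics/side5.png

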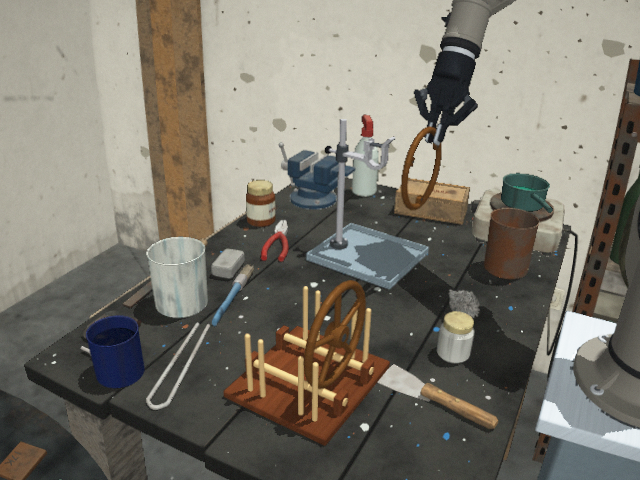

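View pics/top5.png

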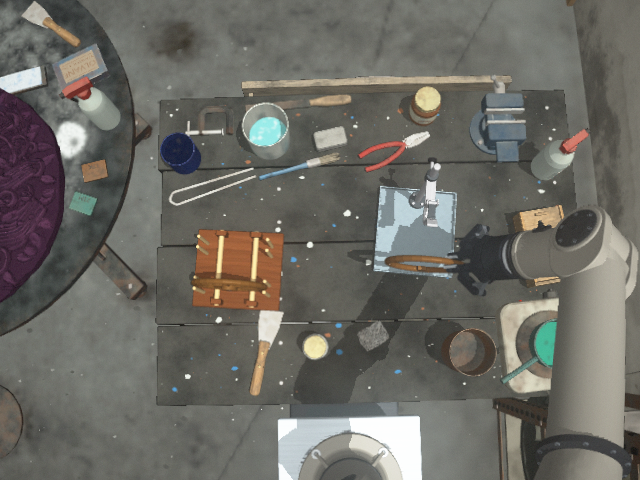

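```bash
python3 - <<'E'
from w import *
a=math.radians(YAW); Rz=np.array([[math.cos(a),math.sin(a)],[-math.sin(a),math.cos(a)]])
im=np.full((600,800,3),255,np.uint8); im2=im.copy()
for n,col in (('side',(0,0,255)),('top',(255,0,0))):
  for k in ('0','5'):
    f=np.load(n+k+'.npz'); C=cloud(n,f['d']).reshape(-1,3)
    xy=(C[:,:2]-O)@Rz.T; P=np.c_[xy,C[:,2]]
    m=(abs(P[:,1])<.03)&(P[:,0]>-.135)&(P[:,0]<.03)&(P[:,2]>.19)&(P[:,2]<.3)
    P=P[m]
    for x,y,z in P:
        u=int((x+.135)*4800);v=int((.3-z)*4800)
        if 0<=u<800 and 0<=v<600: cv2.circle(im,(u,v),2,col,-1)
        v=int((.03-y)*4800)+100
        if z>.2: cv2.circle(im2,(u,v),2,col,-1)
X=-.08
pr=[(-.034,.064),(-.014,.043),(-.014,.012),(-.006,.002),(0,0),(.008,.002),(.015,.01),(.015,.05),(.022,.05)]
cv2.polylines(im,[np.array([[(X+x+.135)*4800,(.3-HS-z)*4800] for x,z in pr],np.int32)],False,(0,160,0),2)
cv2.line(im,(int((X-.005+.135)*4800),int((.3-HS-.042)*4800)),(int((X+.017+.135)*4800),int((.3-HS-.042)*4800)),(0,160,160),2)
for y in(-.01,.01): cv2.line(im2,(0,int((.03-y)*4800)+100),(800,int((.03-y)*4800)+100),(0,160,0),1)
for x in (X-.034,X-.014,X+.015,X+.022,-.007,.007): cv2.line(im2,(int((x+.135)*4800),0),(int((x+.135)*4800),600),(0,160,0),1)
cv2.imwrite('pics/xz.png',im);cv2.imwrite('pics/xy.png',im2)
E
```

```text
(no output)
```

View pics/xz.png

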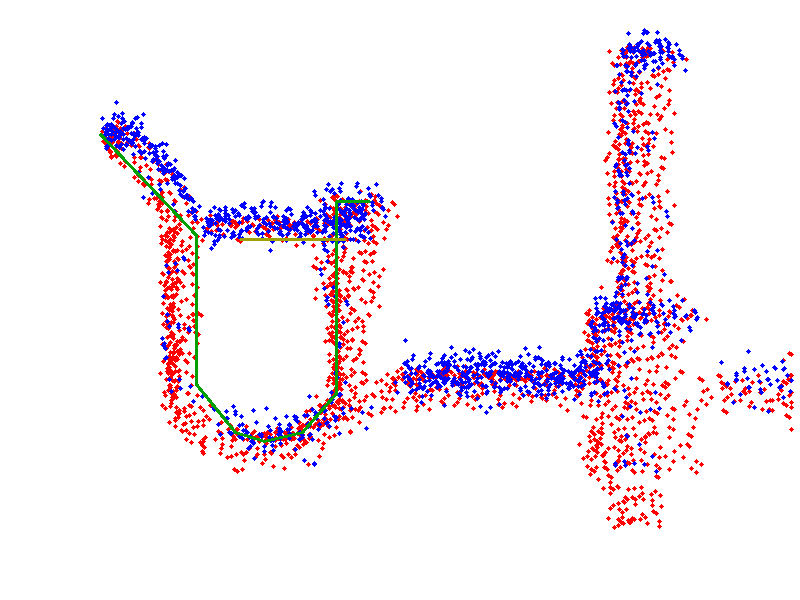

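View pics/xy.png

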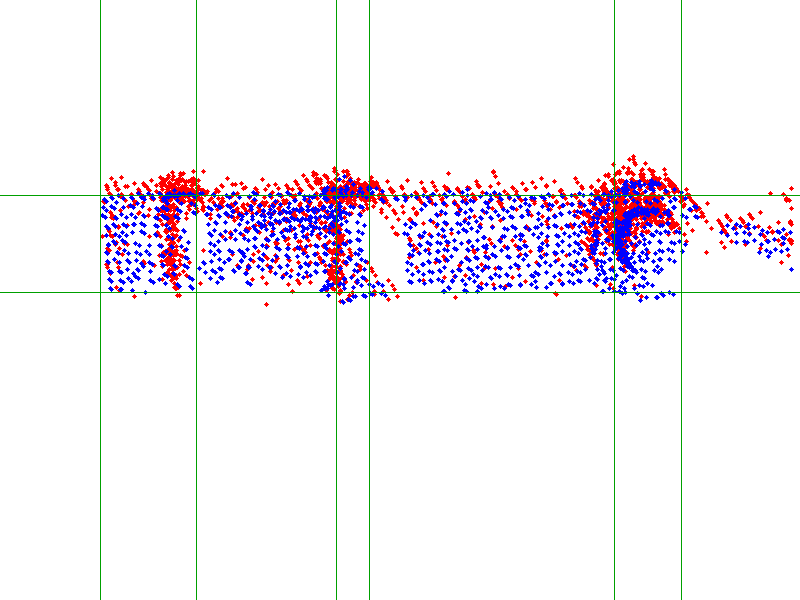

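```bash
cat >> w.py <<'E'
HS=.2085
OFF2=np.array([.0053,.0410,-.0537])
def rimnow():
    o,p,R=cur(); c=p+OFF2; a=math.radians(YAW); d=c[:2]-O
    return o,p,R,np.array([math.cos(a)*d[0]+math.sin(a)*d[1]+.08,-math.sin(a)*d[0]+math.cos(a)*d[1],c[2]+.075-HS])
E
python3 - <<'E'
from w import *
o,p,R,c=rimnow(); print('bar rel seat mm',c*1000)
pt=inst(-.084,.0005,.225)-OFF2
r,_,_=rows(p,R,pt,R,0,n=5); show(r)
E
```

```text
bar rel seat mm [-99.70699612   1.18868039  92.43819963]
[[[-0.0002,0.0191,0.0001],[0.0,0.0,0.0],0],[[-0.0002,0.0192,0.0],[0.0,0.0,0.0],0],[[-0.0002,0.0191,0.0001],[0.0,0.0,0.0],0],[[-0.0003,0.0192,0.0],[0.0,0.0,0.0],0],[[-0.0002,0.0191,0.0001],[0.0,0.0,0.0],0]]
```

```bash
python3 -m crank '[[[0,0.019,0],[0,0,0],0],[[0,0.019,0],[0,0,0],0],[[0,0.019,0],[0,0,0],0],[[0,0.019,0],[0,0,0],0],[[0,0.019,0],[0,0,0],0],[[0,0,0],[0,0,0],0],[[0,0,0],[0,0,0],0]]' 110
python3 - <<'E'
from w import *
o,p,R,c=rimnow(); print('bar rel seat mm',c*1000,o['contact_force'].round(1),o['torque'].round(2),o['gripper_width']*85)
x0=list(p+OFF2)+[math.radians(-7),0]
for n in ('side','top'):
    im,d=bot.read_camera(n); np.savez(n+'6.npz',p=im,d=d)
    try: print(n,findring(cloud(n,d),im,x0,.01),x0[:3])
    except Exception as e: print(n,e)
    z=im[100:250,300:460] if n=='side' else im[150:290,360:500]
    cv2.imwrite(f'pics/{n}6.png',cv2.resize(z,None,fx=4,fy=4)[:,:,::-1])
E
```

```text
t: 9.5
eef_pos: [0.5525, -0.2067, 0.279]
tool_rot: [-0.173, 0.723, 0.641, 0.193]
contact_force: [1.0, -0.8, -4.0]
gripper_width: 0.104
bar rel seat mm [-4.89247657  0.64800074 91.77549562] [ 1.  -0.8 -4. ] [-1.03  0.15  0.07] 8.835943951820774
side (array([ 0.55853844, -0.16611789,  0.22566103, -0.11895585, -0.00240083]), np.float64(0.0010281667962105416), np.int64(926)) [np.float64(0.5578002193721012), np.float64(-0.16565797872963822), np.float64(0.22527549562153612)]
top (array([ 0.55787829, -0.16630377,  0.22519513, -0.13038193,  0.0050205 ]), np.float64(0.0009220450977741909), np.int64(680)) [np.float64(0.5578002193721012), np.float64(-0.16565797872963822), np.float64(0.22527549562153612)]
```

View pics/side6.png

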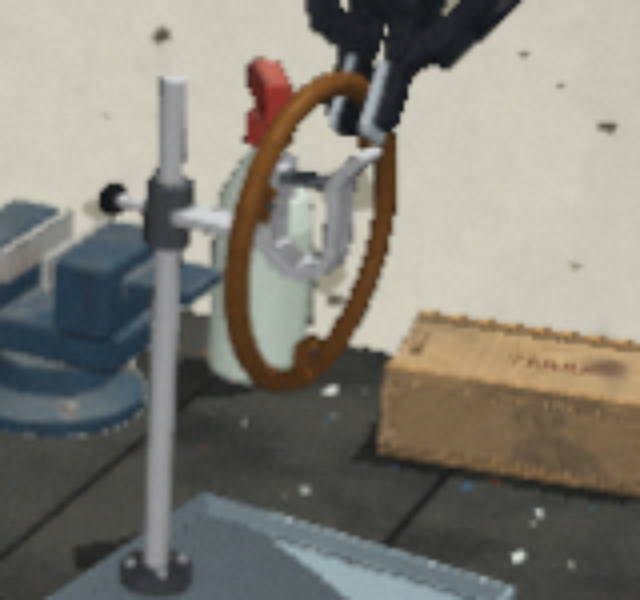

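View pics/top6.png

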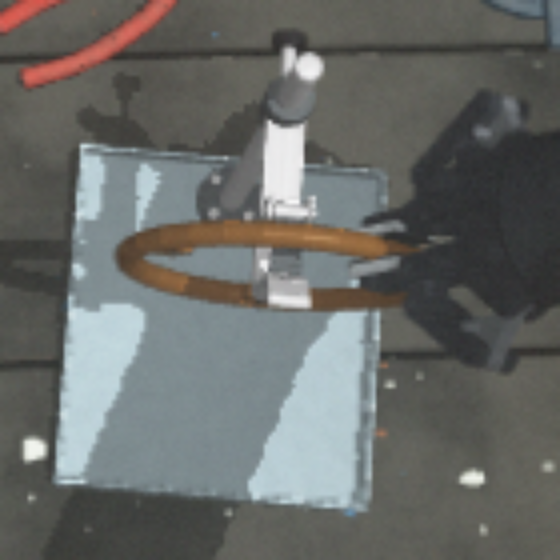

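```bash
python3 -m crank '[[[-0.006,0,0.0104],[0,0,0],0],[[-0.006,0,0.0104],[0,0,0],0],[[-0.006,0,0.0104],[0,0,0],0],[[0,0,0],[0,0,0],0],[[0,0,0],[0,0,0],0],[[0,0,0],[0,0,0],0],[[0,0,0],[0,0,0],0]]' 110
cat > st.py <<'E'
from w import *
o,p,R,c=rimnow(); print(round(o['t'],2),'bar rel seat mm',(c*1000).round(1),o['contact_force'].round(1),o['torque'].round(2),round(o['gripper_width']*85,2),'up',R.inv().apply([0,0,1]).round(3))
E
python3 st.py
```

```text
t: 10.48
eef_pos: [0.5527, -0.2069, 0.2436]
tool_rot: [-0.172, 0.723, 0.641, 0.193]
contact_force: [0.7, 0.3, -2.4]
gripper_width: 0.107
10.47 bar rel seat mm [-4.6  0.4 56.4] [ 0.7  0.3 -2.4] [-0.94  0.09 -0.02] 9.08 up [ 0.5   -0.001 -0.866]
```

```bash
python3 -m crank '[[[-0.002,0,0.00346],[0,0,0],0],[[-0.002,0,0.00346],[0,0,0],0],[[-0.002,0,0.00346],[0,0,0],0],[[0,0,0],[0,0,0],0],[[0,0,0],[0,0,0],0]]' 110; python3 st.py
python3 - <<'E'
from w import *
o,p,R,c=rimnow(); x0=list(p+OFF2)+[math.radians(-7),0]
im,d=bot.read_camera('side'); print(findring(cloud('side',d),im,x0,.01)[0],x0[:3])
cv2.imwrite('pics/s7.png',cv2.resize(im[100:250,300:460],None,fx=4,fy=4)[:,:,::-1])
E
```

```text
t: 11.1
eef_pos: [0.5527, -0.2068, 0.2315]
tool_rot: [-0.172, 0.723, 0.641, 0.193]
contact_force: [1.0, -0.8, 0.2]
gripper_width: 0.108
11.1 bar rel seat mm [-4.7  0.5 44.3] [ 1.  -0.8  0.2] [-0.44 -0.09 -0.06] 9.16 up [ 0.5   -0.002 -0.866]
[ 0.55845715 -0.16578726  0.17897138 -0.12362218  0.00224866] [np.float64(0.5579805901726954), np.float64(-0.16579858849313206), np.float64(0.1777543011194596)]
```

View pics/s7.png

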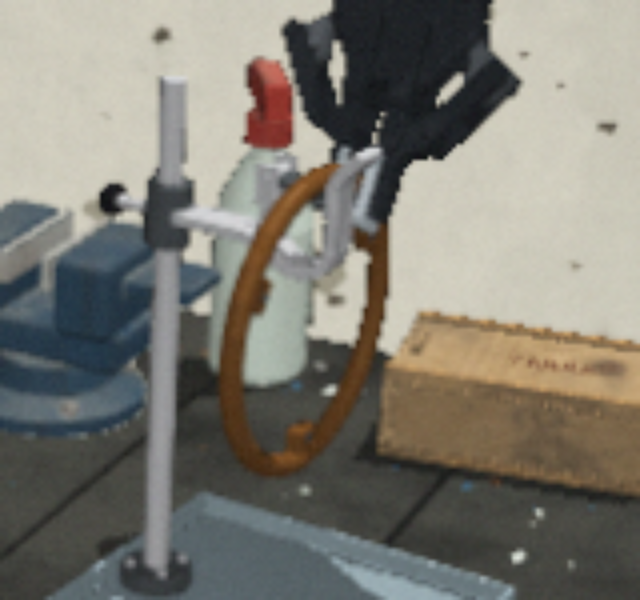

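```bash
python3 -m crank '[[[-0.002,0,0.00346],[0,0,0],0],[[-0.002,0,0.00346],[0,0,0],0],[[0,0,0],[0,0,0],0]]' 120; python3 st.py;  python3 -m crank '[[[-0.002,0,0.00346],[0,0,0],0],[[-0.002,0,0.00346],[0,0,0],0],[[0,0,0],[0,0,0],0]]'; python3 st.py
```

```text
t: 11.52
eef_pos: [0.552, -0.2067, 0.2228]
tool_rot: [-0.173, 0.723, 0.641, 0.193]
contact_force: [-1.6, 0.5, 2.1]
gripper_width: 0.107
11.53 bar rel seat mm [-5.4  0.6 35.6] [-1.6  0.5  2.1] [-0.17  0.25  0.22] 9.13 up [ 0.5   -0.003 -0.866]
t: 11.9
eef_pos: [0.552, -0.2068, 0.2147]
tool_rot: [-0.173, 0.723, 0.641, 0.193]
contact_force: [-1.7, 0.7, 2.6]
gripper_width: 0.103
11.9 bar rel seat mm [-5.4  0.5 27.5] [-1.7  0.7  2.6] [0.04 0.38 0.31] 8.79 up [ 0.5   -0.003 -0.866]
```

```bash
python3 -m crank '[[[-0.002,0,0.00346],[0,0,0],0],[[-0.002,0,0.00346],[0,0,0],0],[[0,0,0],[0,0,0],0]]'; python3 st.py;  python3 -m crank '[[[-0.002,0,0.00346],[0,0,0],0],[[0,0,0],[0,0,0],0]]'; python3 st.py
python3 - <<'E'
from w import *
o,p,R,c=rimnow(); x0=list(p+OFF2)+[math.radians(-7),0]
im,d=bot.read_camera('side'); print(findring(cloud('side',d),im,x0,.01)[0],x0[:3])
cv2.imwrite('pics/s8.png',cv2.resize(im[110:210,320:420],None,fx=6,fy=6)[:,:,::-1])
im,d=bot.read_camera('top'); print(findring(cloud('top',d),im,x0,.01)[0],x0[:3])
cv2.imwrite('pics/t8.png',cv2.resize(im[150:290,360:500],None,fx=4,fy=4)[:,:,::-1])
E
```

```text
t: 12.28
eef_pos: [0.5513, -0.2073, 0.2052]
tool_rot: [-0.173, 0.723, 0.64, 0.192]
contact_force: [0.3, -0.1, -3.7]
gripper_width: 0.103
12.28 bar rel seat mm [-6.  -0.1 18. ] [ 0.3 -0.1 -3.7] [-1.03  0.07 -0.02] 8.75 up [ 0.499 -0.004 -0.866]
t: 12.52
eef_pos: [0.5524, -0.2071, 0.2025]
tool_rot: [-0.172, 0.723, 0.64, 0.193]
contact_force: [0.0, -0.1, -3.8]
gripper_width: 0.104
12.53 bar rel seat mm [-5.   0.2 15.3] [ 0.  -0.1 -3.8] [-1.02  0.15  0.02] 8.83 up [ 0.5   -0.002 -0.866]
[ 0.55751224 -0.16685367  0.14936625 -0.1188247   0.00197028] [np.float64(0.5576829705096645), np.float64(-0.16612295700736104), np.float64(0.14876974748946944)]
[ 0.55780399 -0.16624105  0.14935873 -0.11619543  0.00481093] [np.float64(0.5576829705096645), np.float64(-0.16612295700736104), np.float64(0.14876974748946944)]
```

View pics/s8.png

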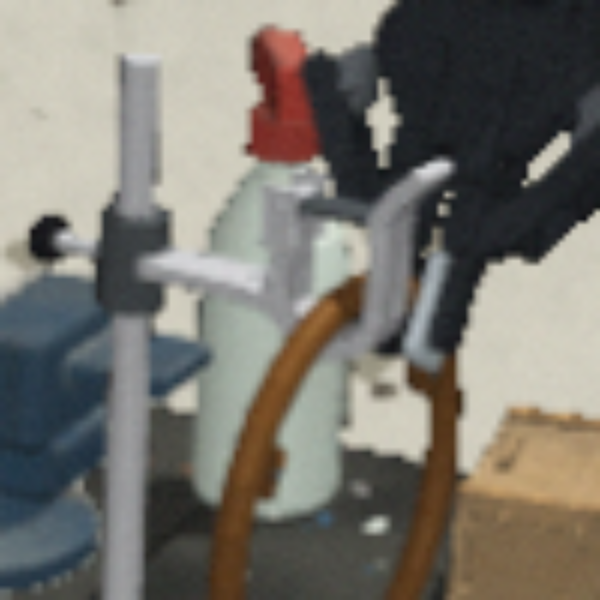

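View pics/t8.png

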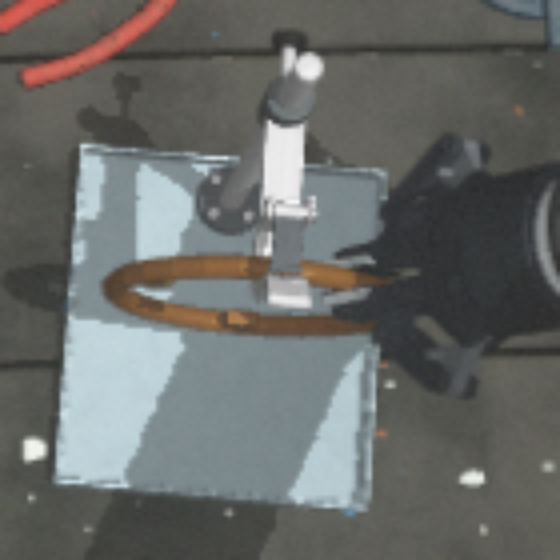

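```bash
python3 -m crank '[[[-0.0015,0.002,0.0026],[0,0,0],0],[[-0.0015,0.002,0.0026],[0,0,0],0],[[0,0,0],[0,0,0],0],[[0,0,0],[0,0,0],0]]'; python3 st.py;  python3 -m crank '[[[-0.001,0,0.0017],[0,0,0],0],[[0,0,0],[0,0,0],0],[[0,0,0],[0,0,0],0]]'; python3 st.py
```

```text
t: 13.12
eef_pos: [0.5564, -0.2074, 0.1972]
tool_rot: [-0.172, 0.723, 0.641, 0.193]
contact_force: [-0.0, 0.2, -2.7]
gripper_width: 0.107
13.12 bar rel seat mm [-0.9  0.4 10. ] [-0.   0.2 -2.7] [-0.98  0.14  0.03] 9.05 up [ 0.5   -0.002 -0.866]
t: 13.5
eef_pos: [0.5565, -0.2073, 0.1954]
tool_rot: [-0.172, 0.723, 0.641, 0.193]
contact_force: [-0.2, -0.3, -2.4]
gripper_width: 0.094
13.5 bar rel seat mm [-0.9  0.4  8.2] [-0.2 -0.3 -2.4] [-0.75  0.13  0.02] 7.98 up [ 0.5   -0.002 -0.866]
```

```bash
python3 -m crank '[[[-0.0005,0,0.00087],[0,0,0],0],[[0,0,0],[0,0,0],0],[[0,0,0],[0,0,0],0]]'; python3 st.py; python3 -m crank '[[[-0.0005,0,0.00087],[0,0,0],0],[[0,0,0],[0,0,0],0],[[0,0,0],[0,0,0],0]]'; python3 st.py
```

```text
t: 13.88
eef_pos: [0.5566, -0.2073, 0.1946]
tool_rot: [-0.172, 0.723, 0.641, 0.193]
contact_force: [-0.3, 0.0, 2.7]
gripper_width: 0.102
13.88 bar rel seat mm [-0.7  0.5  7.4] [-0.3  0.   2.7] [-0.21  0.16  0.15] 8.69 up [ 0.5   -0.002 -0.866]
t: 14.25
eef_pos: [0.5567, -0.2072, 0.194]
tool_rot: [-0.172, 0.723, 0.641, 0.193]
contact_force: [-2.0, 0.6, 6.2]
gripper_width: 0.106
14.25 bar rel seat mm [-0.7  0.7  6.8] [-2.   0.6  6.2] [0.27 0.3  0.25] 9.03 up [ 0.5   -0.001 -0.866]
```

```bash
python3 -m crank '[[[0.0005,0,-0.00087],[0,0,0],0],[[0,0,0],[0,0,0],0],[[0,0,0],[0,0,0],0],[[0,0,0],[0,0,0],0],[[0,0,0],[0,0,0],0]]'; python3 st.py; python3 -m crank '[[[0,0,0],[0,0,0],0],[[0,0,0],[0,0,0],0],[[0,0,0],[0,0,0],0],[[0,0,0],[0,0,0],0]]'; python3 st.py
```

```text
t: 14.88
eef_pos: [0.5565, -0.2073, 0.1943]
tool_rot: [-0.172, 0.723, 0.641, 0.193]
contact_force: [-0.1, 0.8, 3.7]
gripper_width: 0.103
14.88 bar rel seat mm [-0.8  0.5  7.1] [-0.1  0.8  3.7] [0.2  0.11 0.05] 8.72 up [ 0.5   -0.002 -0.866]
t: 15.38
eef_pos: [0.5565, -0.2073, 0.1943]
tool_rot: [-0.172, 0.723, 0.641, 0.193]
contact_force: [0.0, 0.9, 5.8]
gripper_width: 0.103
15.38 bar rel seat mm [-0.9  0.5  7.1] [0.  0.9 5.8] [0.28 0.05 0.02] 8.79 up [ 0.5   -0.002 -0.866]
```

```bash
python3 -m crank '[[[0.0004,0,-0.0007],[0,0,0],0],[[0,0,0],[0,0,0],0],[[0,0,0],[0,0,0],0],[[0,0,0],[0,0,0],0],[[0,0,0],[0,0,0],0]]'; python3 st.py; python3 -m crank '[[[0,0,0],[0,0,0],0],[[0,0,0],[0,0,0],0],[[0,0,0],[0,0,0],0],[[0,0,0],[0,0,0],0]]'; python3 st.py
```

```text
t: 16.0
eef_pos: [0.5563, -0.2074, 0.1949]
tool_rot: [-0.172, 0.723, 0.641, 0.193]
contact_force: [1.3, 1.9, 1.1]
gripper_width: 0.106
16.0 bar rel seat mm [-1.   0.4  7.7] [1.3 1.9 1.1] [-0.06 -0.12 -0.12] 8.97 up [ 0.5   -0.002 -0.866]
t: 16.5
eef_pos: [0.5563, -0.2074, 0.195]
tool_rot: [-0.172, 0.723, 0.641, 0.193]
contact_force: [1.4, 1.7, 1.5]
gripper_width: 0.1
16.5 bar rel seat mm [-1.   0.4  7.8] [1.4 1.7 1.5] [-0.13 -0.09 -0.1 ] 8.48 up [ 0.5   -0.002 -0.866]
```

```bash
python3 -m crank '[[[0.0025,0,-0.0043],[0,0,0],0],[[0.0025,0,-0.0043],[0,0,0],0],[[0.0025,0,-0.0043],[0,0,0],0],[[0.0025,0,-0.0043],[0,0,0],0],[[0,0,0],[0,0,0],0],[[0,0,0],[0,0,0],0],[[0,0,0],[0,0,0],0]]'; python3 st.py; python3 -m crank '[[[0.0015,0,-0.0026],[0,0,0],0],[[0,0,0],[0,0,0],0],[[0,0,0],[0,0,0],0]]'; python3 st.py
```

```text
t: 17.38
eef_pos: [0.5563, -0.2073, 0.2147]
tool_rot: [-0.173, 0.723, 0.64, 0.193]
contact_force: [-0.2, -0.1, -3.0]
gripper_width: 0.103
17.38 bar rel seat mm [-1.   0.4 27.5] [-0.2 -0.1 -3. ] [-0.98  0.12 -0.04] 8.73 up [ 0.5   -0.002 -0.866]
t: 17.75
eef_pos: [0.5565, -0.2074, 0.218]
tool_rot: [-0.172, 0.723, 0.641, 0.193]
contact_force: [0.5, -1.0, -2.9]
gripper_width: 0.103
17.75 bar rel seat mm [-0.9  0.4 30.8] [ 0.5 -1.  -2.9] [-1.    0.09 -0.01] 8.78 up [ 0.5   -0.002 -0.866]
```

```bash
for i in 1 2; do python3 -m crank '[[[0.001,0,-0.0017],[0,0,0],0],[[0,0,0],[0,0,0],0],[[0,0,0],[0,0,0],0]]' >/dev/null; python3 st.py; done
```

```text
18.12 bar rel seat mm [-0.9  0.4 32.7] [-1.1  0.4 -3.7] [-0.98  0.1   0.03] 8.74 up [ 0.5   -0.002 -0.866]
18.5 bar rel seat mm [-0.9  0.5 34.7] [ 0.6 -0.2 -2. ] [-0.98  0.1  -0.01] 8.81 up [ 0.5   -0.002 -0.866]
```

```bash
python3 -m crank '[[[0.0005,0,-0.00087],[0,0,0],0],[[0,0,0],[0,0,0],0],[[0,0,0],[0,0,0],0]]' >/dev/null; python3 st.py
```

```text
18.88 bar rel seat mm [-0.9  0.5 35.7] [ 0.6  0.3 -3.4] [-0.99  0.06  0.04] 8.7 up [ 0.5   -0.002 -0.866]
```

```bash
python3 -m crank '[[[0.0005,0,-0.00087],[0,0,0],0],[[0,0,0],[0,0,0],0],[[0,0,0],[0,0,0],0]]' >/dev/null; python3 st.py
```

```text
19.25 bar rel seat mm [-1.1  0.3 36.4] [-0.4 -0.  -5.9] [-1.43  0.08  0.04] 8.64 up [ 0.5   -0.002 -0.866]
```

```bash
python3 -m crank '[[[0.0002,0,-0.00035],[0,0,0],0],[[0,0,0],[0,0,0],0],[[0,0,0],[0,0,0],0],[[0,0,0],[0,0,0],0]]' >/dev/null; python3 st.py
```

```text
19.75 bar rel seat mm [-1.   0.2 36.9] [ 0.5 -2.5 -8.5] [-1.87  0.18  0.  ] 8.72 up [ 0.5   -0.002 -0.866]
```

```bash
python3 -m crank '[[[0,0,0],[0,0,0],0],[[0,0,0],[0,0,0],0],[[0,0,0],[0,0,0],0],[[0,0,0],[0,0,0],0],[[0,0,0],[0,0,0],0]]' >/dev/null; python3 st.py
python3 - <<'E'
from w import *
im,d=bot.read_camera('side'); cv2.imwrite('pics/s9.png',cv2.resize(im[110:210,320:420],None,fx=6,fy=6)[:,:,::-1])
E
```

```text
20.38 bar rel seat mm [-1.   0.2 37. ] [-0.1 -1.4 -8.9] [-2.15  0.3   0.  ] 8.56 up [ 0.5   -0.002 -0.866]
```

View pics/s9.png

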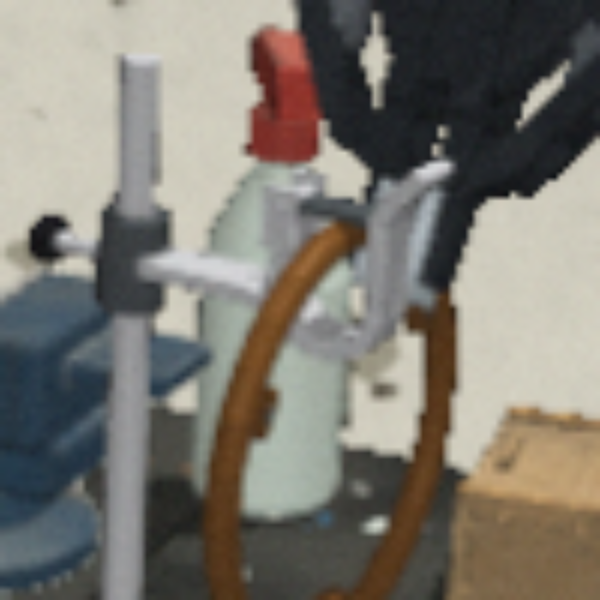

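```bash
python3 -m crank '[[[-0.0025,0,0.0043],[0,0,0],0],[[-0.0025,0,0.0043],[0,0,0],0],[[-0.0025,0,0.0043],[0,0,0],0],[[-0.0025,0,0.0043],[0,0,0],0],[[-0.0025,0,0.0043],[0,0,0],0],[[0,0,0],[0,0,0],0],[[0,0,0],[0,0,0],0],[[0,0,0],[0,0,0],0]]' >/dev/null; python3 st.py
python3 - <<'E'
from w import *
o,p,R,c=rimnow(); x0=list(p+OFF2)+[math.radians(-7),0]
for n in ('side','top'):
    im,d=bot.read_camera(n); x=findring(cloud(n,d),im,x0,.01)[0]; a=math.radians(YAW); e=x[:2]-O
    print(n,x,'rel seat',math.cos(a)*e[0]+math.sin(a)*e[1]+.08,-math.sin(a)*e[0]+math.cos(a)*e[1],x[2]+.075-HS)
E
```

```text
21.43 bar rel seat mm [-0.8  0.3 12.4] [ 0.6 -0.7 -3.3] [-1.02  0.1  -0.03] 9.11 up [ 0.5   -0.002 -0.866]
side [ 0.56162845 -0.16702271  0.14632662 -0.12214331 -0.00151865] rel seat -0.0009280144776977195 -0.00024693152798469994 0.012826623187048997
top [ 0.56163712 -0.16706841  0.14571407 -0.12022996 -0.00324677] rel seat -0.0009139171111321037 -0.0002912636738787392 0.012214068853721366
```

```bash
python3 -m crank '[[[-0.0012,0,0.0021],[0,0,0],0],[[-0.001,0,0.0017],[0,0,0],0],[[0,0,0],[0,0,0],0],[[0,0,0],[0,0,0],0]]' >/dev/null; python3 st.py
```

```text
22.02 bar rel seat mm [-0.9  0.5  8. ] [-0.4 -0.3 -0.7] [-0.6   0.19  0.04] 8.59 up [ 0.5   -0.002 -0.866]
```

```bash
python3 -m crank '[[[-0.0003,0,0.0005],[0,0,0],0],[[0,0,0],[0,0,0],0],[[0,0,0],[0,0,0],0]]' >/dev/null; python3 st.py
```

```text
22.4 bar rel seat mm [-0.9  0.5  7.5] [-1.7  0.5  1.7] [-0.24  0.18  0.16] 8.8 up [ 0.5   -0.002 -0.866]
```

```bash
python3 -m crank '[[[0,0,0],[0,0,0],0],[[0,0,0],[0,0,0],0]]' 20 >/dev/null; python3 st.py; python3 -m crank '[[[0,0,0],[0,0,0],0.018],[[0,0,0],[0,0,0],0.025],[[0,0,0],[0,0,0],0.04],[[0,0,0],[0,0,0],0.05],[[0,0,0],[0,0,0],0.05],[[0,0,0],[0,0,0],0.05],[[0,0,0],[0,0,0],0.05],[[0,0,0],[0,0,0],0.05]]'; python3 st.py
python3 - <<'E'
from w import *
o,p,R,c=rimnow(); x0=list(p+OFF2)+[math.radians(-7),0]
for n in ('side','top'):
    im,d=bot.read_camera(n); x=findring(cloud(n,d),im,x0,.01)[0]; a=math.radians(YAW); e=x[:2]-O
    print(n,x,'rel seat',math.cos(a)*e[0]+math.sin(a)*e[1]+.08,-math.sin(a)*e[0]+math.cos(a)*e[1],x[2]+.075-HS)
    cv2.imwrite(f'pics/{n}10.png',cv2.resize(im[110:210,320:420] if n=='side' else im[150:290,360:500],None,fx=4,fy=4)[:,:,::-1])
E
```

```text
22.65 bar rel seat mm [-0.9  0.5  7.4] [-1.   0.8  2.6] [-0.09  0.14  0.17] 8.55 up [ 0.5   -0.002 -0.866]
t: 23.65
eef_pos: [0.5564, -0.2074, 0.1944]
tool_rot: [-0.172, 0.723, 0.641, 0.193]
contact_force: [-0.2, -0.4, -0.8]
gripper_width: 0.586
23.65 bar rel seat mm [-0.9  0.4  7.2] [-0.2 -0.4 -0.8] [-0.53  0.07 -0.01] 49.83 up [ 0.5   -0.002 -0.866]
side [ 0.56184252 -0.16656516  0.14224202 -0.12290978  0.00269698] rel seat -0.0007704641366264586 0.00023302232789395097 0.008742022411610623
top [ 0.56192538 -0.16646415  0.14181702 -0.12377077  0.00429336] rel seat -0.0007003467929025259 0.0003432546993359254 0.00831702010873489
```

View pics/side10.png

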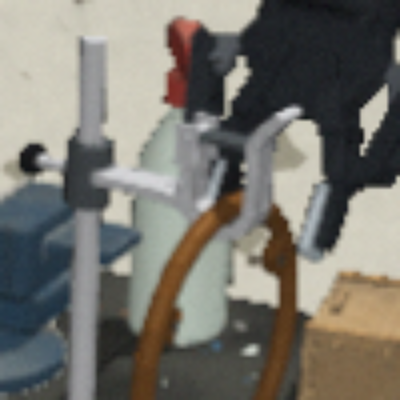

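View pics/top10.png

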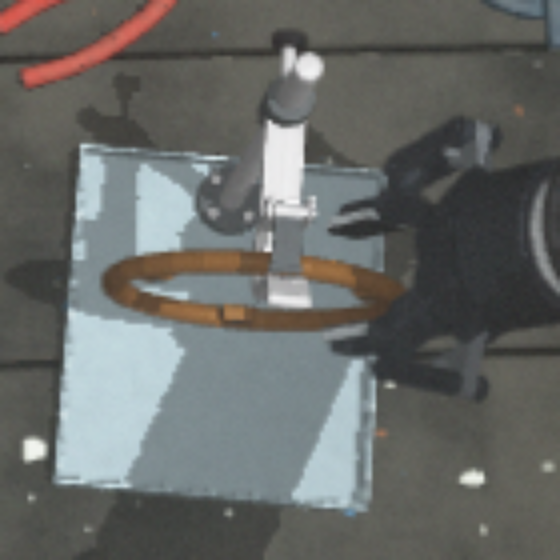

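```bash
python3 -m crank '[[[0,0,-0.01],[0,0,0],0.05],[[0,0,-0.02],[0,0,0],0.05],[[0,0,-0.03],[0,0,0],0.05],[[0,0,-0.03],[0,0,0],0.05],[[0,0,-0.03],[0,0,0],0.05],[[0,0,0],[0,0,0],0.05],[[0,0,0],[0,0,0],0.05],[[0,0,0],[0,0,0],0.05],[[0,0,0],[0,0,0],0.05]]'
cat > chk.py <<'E'
from w import *
x0=[.5618,-.1665,.142,-.122,0]
for n in ('side','top'):
    im,d=bot.read_camera(n); C=cloud(n,d); x=findring(C,im,x0,.015)[0]; a=math.radians(YAW); e=x[:2]-O
    print(n,x,'stand frame',math.cos(a)*e[0]+math.sin(a)*e[1],-math.sin(a)*e[0]+math.cos(a)*e[1],x[2]+.075-HS)
    print(' spoked',findring(C,im,[.4448,.249,.11,-.0755,0],.006)[0])
    cv2.imwrite(f'pics/{n}11.png',cv2.resize(im[110:210,320:420] if n=='side' else im[150:290,360:500],None,fx=4,fy=4)[:,:,::-1])
for n in ('side','top'):
    f=np.load(n+'0.npz'); print(' spoked start',findring(cloud(n,f['d']),f['p'],[.4448,.249,.11,-.0755,0],.006)[0])
E
python3 chk.py
```

```text
t: 24.88
eef_pos: [0.5492, -0.2663, 0.2977]
tool_rot: [-0.173, 0.723, 0.641, 0.193]
contact_force: [-0.2, 0.3, 0.3]
gripper_width: 0.584
side [ 0.561819   -0.16658914  0.14203729 -0.11983008  0.00110099] stand frame -0.08079093116027895 0.0002063832661232147 0.008537293519201544
 spoked [ 0.44429177  0.24834025  0.11063339 -0.08348592 -0.00370788]
top [ 0.56200426 -0.16666474  0.14184135 -0.12030426  0.00451199] stand frame -0.08059793105629688 0.00015359040028784833 0.008341347153987516
 spoked [ 0.43991045  0.2481809   0.11065194 -0.06357708 -0.06602224]
 spoked start [ 0.44425134  0.24834281  0.11058949 -0.08361789 -0.00481241]
 spoked start [ 0.43950192  0.24850904  0.11096571 -0.06679991 -0.07457096]
```

```bash
python3 -m crank '[[[0,0,0],[0,0,0],0.05],[[0,0,0],[0,0,0],0.05],[[0,0,0],[0,0,0],0.05],[[0,0,0],[0,0,0],0.05]]'; python3 chk.py
```

```text
t: 25.48
eef_pos: [0.5494, -0.267, 0.2984]
tool_rot: [-0.172, 0.723, 0.641, 0.193]
contact_force: [-0.6, -0.3, 0.9]
gripper_width: 0.582
side [ 5.61836179e-01 -1.66543553e-01  1.42306801e-01 -1.22218935e-01
 -4.80793834e-04] stand frame -0.08077935800107139 0.00025370814284104634 0.008806801360172284
 spoked [ 0.44429218  0.24836514  0.110576   -0.08281395 -0.00366229]
top [ 0.56201159 -0.16644151  0.14210226 -0.1175652   0.00307856] stand frame -0.08061747805094409 0.00037608310845121604 0.00860225870970241
 spoked [ 0.43947142  0.24815164  0.11075801 -0.06857139 -0.07116686]
 spoked start [ 0.44425134  0.24834281  0.11058949 -0.08361789 -0.00481241]
 spoked start [ 0.43950192  0.24850904  0.11096571 -0.06679991 -0.07457096]
```

View pics/side11.png

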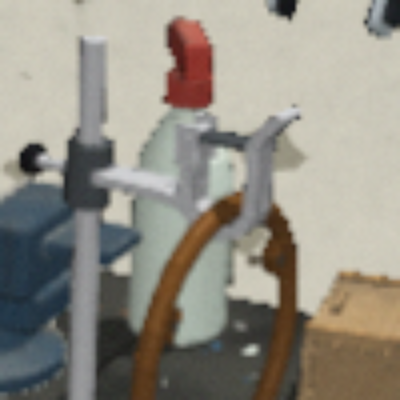

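```bash
python3 -c "
from station import bot
print(bot.hand_in())"
```

```text
the job is handed in; nothing more can be done
None
```

The open rim is hanging on the J-hook under the shut gate, released, and I handed the job in at about 25.6 s. No verdict was reported.

**What I did**
- I gripped the bar 36° to one side of its top, drew the rim straight up out of the rack, threaded it over the hook's point and pressed it past the gate with about 6 N. The camera then showed the gate shut above the bar.
- I set it on the seat with about 5 N for over a second. While feeling for the seat the force briefly reached about 10 N, the upper end of the allowed band, and I backed off.
- I tugged it up against the shut gate with about 5–7 N for about a second, lowered it, released it and drew the gripper back about 0.12 m.

**Last checks**
- **Rim position:** its centre is at about (-81, 0) mm in the stand's frame, with both cameras agreeing to under 1 mm. It moved less than 0.5 mm between two looks 0.6 s apart.
- **Spoked wheel:** unmoved to within 1 mm of its start, comparing each camera with its own first picture. The two cameras disagree by about 4–5 mm on where it stands, probably because the spokes disturb the ring fit.
- **Seat height:** the bar sits about 2.5 mm higher than my estimate of the seat predicted, so the seat is nearer 211 mm than the 208.5 mm I used.
- **Forces:** contact forces are inferred from wrist readings with about 1 N of noise, since there is no direct reading of the force on the stand.

Two of the small 2 mm upward steps before the tug ran in a shell loop, with the rows typed on the command line. I stopped using the loop after that.

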